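# Press a plastic sample onto the infrared spectrometer's crystal

## Robot

A 6-joint arm with a two-finger parallel gripper is mounted at the origin on the work surface. World frame = base frame: x ahead of the robot, y to its left, z up, the work surface at z = 0. Lengths are in m, angles in rad, forces in N, time in s.
With the tool pointing down it reaches from about 0.35 to 0.975 m from the base axis. Payload 4.9 kg.
Tool frame: the origin (TCP) lies midway between the tips of the shut fingers; the grasp point (between the pads) lies 19 mm behind it; z points along the fingers, y is the direction in which the jaws open and shut (so a half turn about z gives the same grasp; the last joint's range is limited). The gripper opens to 85 mm and grips with 20 to 120 N. Pads are 22 mm wide; open, the fingers measure 114 mm over their backs; the gripper's body (76 mm by 85 mm) begins 54 mm behind the grasp point. The pads swing forward as they close: fully open they stand 13 mm farther back than shut.
Start: joints at [1.159, 0.053, 1.613, -0, 1.476, -0.119], TCP at [0.18, 0.598, 0.231] pointing down, gripper open.
Joint ranges: [-3.01, 3.01], [-1.01, 2.22], [0.06, 2.58], [-1.02, 4.17], [0.09, 2.62], [-3.14, 3.14]. Speed limits (rad/s): [2.57, 2.57, 3.14, 3.14, 3.14, 3.14].

## Interface

Orientations are given as a unit quaternion [w, x, y, z].
In Python, from plant import state, grab_frame, camera_info, job_done, cut_out gives the robot as it stands.
- The arm moves only by the tool step_arm, never from a script. Its argument "moves" is a list of rows, each a list of 7 numbers: the shift along the tool's x, y, z in m, then the turn, a rotation vector about the tool's x, y, z in rad, then the finger opening in m, from 0 to 0.0854. A call has 1 to 8 rows; each row shifts and turns the commanded pose from where the row before left it, along the tool's axes as they then stand; what a row does not reach is not made up. A row lasts 1/10 s, in which the tool goes at most 50 mm and 8.59 degrees, less where a joint would pass 70% of its speed; a pose out of reach is approached as far as the arm can. A call is refused whole if a number of a shift passes 0.05 or a number of a turn 0.15, either way. A call with a gripper value outside its range is refused whole. The fingers move at their own pace and stop on an object; the grip force is fixed at half the most. Time passes only in rows, so rows that do not move let the fingers close. It gives the time, the measured TCP pose, the force and the opening at its end, in the units of the state.
- state(): the state, without advancing time (a new reading comes with each control period).
- grab_frame(name): name is "scene" or "top" or "wrist"; returns (picture, depth): 480x640x3 uint8, red, green, blue; 480x640 float32, m along the optical axis (not along the pixel's ray), 0 where there is no reading.
- camera_info(name): a dict with "intrinsics" (3x3 intrinsics, pixels), "dist_coeffs" ([k1, k2, p1, p2, k3] as OpenCV has them; the pictures are not rectified), "world_from_camera" (4x4, takes a point from camera to world coordinates). Camera axes: x right, y down, z forward; pixel columns grow to the right and rows downward; lengths in m; the calibration is good to about 2 mm. A picture is of the moment at which its call begins: read the wrist's pose just before it. camera_info takes no time and is no camera call; for the wrist camera it gives the pose at the moment of the call.
- job_done(): hands the job in, once; it reports no verdict.
Trained networks look in the newest picture that a camera, given by its name, has taken for a name from the list of things; names that differ only in an ending like _2 or _b are one class to them, and where a whole thing is asked for, a point or a joint stands for the part that bears it (a point fixed in the world has none). Each returns a list of dicts, best first, with "conf" (0 to 1); they miss things now and then, are a little off and sometimes report something else, mostly with a low value. They report only what shows in the picture. A call takes as long as a camera call. They do not tell look-alikes from the thing itself.
- cut_out(camera, query): "mask" (480x640 bool, what is visible of it) and "point" ([column, row] in pixels, amid what is visible of it).
The state is a dict: "time": time; "joint_pos": joint angles; "joint_vel": joint speeds; "joint_efforts": joint torques, N m; "tool_pos": TCP position; "tool_rot": TCP orientation; "contact_force": force on the tool from outside, world axes, zero at the start; "ft_torque": the same for the moment, N m; "gripper_width": opening from 0.0 (shut) to 1.0 (fully open).
Only numpy, scipy, OpenCV 4.12 (cv2) and the standard library are available. Lean on these libraries where they do the work, as an engineer would, in place of code of your own. Each camera call takes 0.05 s, during which the arm holds its last target.

## Task

Take the rectangular plastic plaque from the white tile and lay it gently, flat and centred, on the brittle crystal in the spectrometer's steel plate. Swing the press arm in over it as far as its stop, then turn the press knob clockwise until the indicator tab springs out of the collar, and stop there at once, because tightening on past the tab cracks the crystal. Let go and leave the other things on the bench as they are.

Things in the scene. Friction and masses are not known exactly. Their poses are not given: they have to be found in the camera images.
- plaque: the sample: flat grey plastic plaque 50 x 30 x 10 mm (its x, y, z), 18 g, lying on the white tile. Origin: centre of its underside.
- disc: another sample, to be left alone: round disc of the same grey plastic, 32 mm across and 10 mm thick, also on the tile. Origin: centre of its underside.
- board: fixed wooden board 220 x 310 x 18 mm (x, y, z) with the white tile (150 x 150 x 6 mm, top 24 mm above the bench, centre at y = -60 mm of the board) on it. Origin: centre of the board's underside.
- spectrometer: fixed bench spectrometer. Origin on the bench straight below the crystal; its front looks to its own -x. Low front part: x -55 to 60 mm, y -85 to 85 mm, top at 100 mm. Rear housing: x 60 to 265 mm, y -85 to 85 mm, top at 132 mm. The press post stands on the rear housing at x = 95 mm, y = 0.
- crystal_plate: fixed steel plate 80 x 80 x 3 mm let into the low front part, level, its sides along the spectrometer's x and y. Origin: centre of its underside, 100 mm above the bench.
- crystal (a point): the crystal, a dark 8 mm window in a brass ring in the middle of the steel plate, flush with the plate's top face (103 mm above the bench). The plaque's underside rests here when it is laid on.
- press_arm (a joint): angle of the press arm about the upright post: 0 = over the crystal, against its stop; grows to 1.9 as it swings away anticlockwise seen from above (to the spectrometer's -y side). Starts 1.25 to 1.7 open. Stiff (about 0.4 Nm of friction), stays where it is left. A level aluminium beam 28 mm wide, underside 148 mm and top 166 mm above the bench; the screw is 95 mm from the post's axis.
- post_top (a point): point on the post's axis, level with the top of the press arm (166 mm above the bench). The point's x axis points along the arm, from the screw towards the post.
- beam_top (a point): point on the middle of the arm's top face, 50 mm from the post's axis: the bare stretch of beam (30 to 65 mm from the axis) where it can be pushed. Farther out stand the collar and knob, up to 50 mm above the beam, their near side 74 mm from the axis. Axes as post_top.
- knob_grip (a point): centre of the press knob: ribbed round black knob, upright axis, 36 mm across, 20 mm high; this point is at half height, roughly 205 mm above the bench at the start. 7 mm below the knob lies the collar (42 mm across, 14 mm high), which sinks with the knob but does not turn; the space round the knob's side is free.
- knob: the same knob as a body; origin on the screw's axis, 78 mm below knob_grip. Turned clockwise seen from above it screws a sprung steel foot (12 mm across) down on to the plaque, 10 mm a full turn, and the knob sinks as much. It turns stiffly (0.18 Nm free, about 0.28 Nm when the tab springs out) and stays where it is left. How far it must be turned differs each time: half a turn is never enough, nine tenths of a turn is about the most.
- tab (a joint): how far the white indicator tab (13 mm wide, 7 mm high) stands out of the collar under the knob: 0 = in, its end flush with the collar. It is held in until the foot presses with the set force of 60 N, then springs out at once by 12 mm, level, pointing away from the post, and stays out. The crystal stands 80 N at most, which is reached about 40 degrees of knob after the tab has sprung.
- tab_end (a point): middle of the tab's outer end, 22 mm from the screw's axis when in, 34 mm when out.
- tweezers: steel tweezers lying on the board, 115 mm long; leave alone.
- spatula: broad steel spatula with a black handle lying on the board, 190 mm long; leave alone.
- beaker: glass beaker, 70 mm across, 90 mm high, on the bench; leave alone.
- dropper: white dropper bottle, 36 mm across, 85 mm high, on the bench; leave alone.
- vial: small amber jar, 28 mm across, 50 mm high, on the bench; leave alone.
- dish: shallow glass dish, 90 mm across, 16 mm high, on the bench; leave alone.
Things that resemble listed ones, but are neither listed nor needed, are in the scene too. Leave any green look-alike of the plaque alone.

How it is judged:
On the way, in this order (a step that is already met when the one before it is completed fails the run):
1. the plaque lies flat and released on the crystal plate, its centre within 8 mm of the crystal (distance between plaque and crystal below 0.008 m and angle between plaque's own z axis and vertical below 0.05 rad and contact force between the fingers and plaque below 0.05 N and linear speed of plaque below 0.02 m/s), for 0.2 s.
2. the press arm stands against its stop over the plaque (value of joint press_arm below 0.03 rad), for 0.2 s.
At the end, for the whole second after the job is handed in: The tab is out (more than 9 mm), the plaque is still pressed on the plate with 50 to 80 N, the arm is within 0.03 rad of its stop, and the plaque lies at rest on the plate with its centre within 9 mm of the crystal (value of joint tab above 0.009 m and contact force between plaque and crystal_plate above 50 N and value of joint press_arm below 0.03 rad and distance between plaque and crystal below 0.009 m and linear speed of plaque below 0.01 m/s); the robot touches nothing.
It fails at once if the plaque is pressed on the crystal plate with more than 80 N (contact force between plaque and crystal_plate above 80 N).
It fails at once if the hand presses the plaque on the crystal plate with more than 30 N while it is held (contact force between the fingers and plaque above 0.5 N and contact force between plaque and crystal_plate above 30 N).
It fails at once if the plaque is let fall (moves faster than 0.7 m/s while the hand does not hold it) (contact force between the fingers and plaque below 0.01 N and linear speed of plaque above 0.7 m/s).
It fails at once if another thing on the bench is moved by more than 30 mm (distance of any of disc, tweezers, spatula, beaker, dropper, vial, dish from where it was at the start of the episode above 0.03 m).
It also fails if it takes over 72 s, if anything falls off the work surface, if the arm or the gripper's body presses on something with over 40 N, if the wrist force passes 120 N, or if a joint passes its speed limit or range.

## Working session

There is one attempt and no reset: what is moved stays moved. The work goes in short steps, Python scripts to look and compute and a tool call to move; the robot and the scene stay as the last step left them, time stands still between calls to the robot, and variables do not carry over. Pictures are saved under pics/ and viewed, and the job is handed in when it is done.

Besides the shell and the picture viewer there is one more tool, called in YAML: its name, and indented under it one key for each argument. step_arm: Moves the arm, as the interface text tells. Its arguments: {"type":"object","properties":{"moves":{"type":"array"}},"required":["moves"]}

```bash
ls; mkdir -p pics; cat > h.py <<'E'
import numpy as np, cv2
from plant import state, grab_frame, camera_info, job_done, cut_out
from scipy.spatial.transform import Rotation as R
def rot(q): return R.from_quat([q[1],q[2],q[3],q[0]]).as_matrix()
def save(n,p): cv2.imwrite('pics/'+n+'.png',cv2.cvtColor(p,cv2.COLOR_RGB2BGR))
def ray(ci,uv):
    K=np.array(ci['intrinsics']);D=np.array(ci['dist_coeffs']);T=np.array(ci['world_from_camera'])
    u=cv2.undistortPoints(np.array(uv,float).reshape(-1,1,2),K,D).reshape(-1,2)
    d=np.c_[u,np.ones(len(u))]
    return T[:3,3],d@T[:3,:3].T
def onz(ci,uv,z):
    o,d=ray(ci,uv); s=(z-o[2])/d[:,2]; return o+d*s[:,None]
def atd(ci,uv,dep):
    o,d=ray(ci,uv); return o+d*np.array(dep).reshape(-1,1)
def proj(ci,P):
    K=np.array(ci['intrinsics']);D=np.array(ci['dist_coeffs']);T=np.linalg.inv(np.array(ci['world_from_camera']))
    return cv2.projectPoints(np.array(P,float).reshape(-1,1,3),cv2.Rodrigues(T[:3,:3])[0],T[:3,3],K,D)[0].reshape(-1,2)
E
python3 - <<'E'
from h import *
for c in ['scene','top','wrist']:
    p,d=grab_frame(c); save(c+'0',p); np.save(c+'0.npy',d); print(c,np.round(camera_info(c)['world_from_camera'],3).tolist(),camera_info(c)['intrinsics'])
print(state())
E
```

```text
pics
scene [[0.643, 0.447, -0.622, 1.301], [0.766, -0.397, 0.506, -0.629], [-0.021, -0.802, -0.597, 0.895], [0.0, 0.0, 0.0, 1.0]] [[622.9435656    0.         314.21971129]
 [  0.         622.9435656  236.10603774]
 [  0.           0.           1.        ]]
top [[-0.008, -0.997, 0.072, 0.473], [-1.0, 0.01, 0.021, -0.006], [-0.021, -0.072, -0.997, 1.239], [0.0, 0.0, 0.0, 1.0]] [[507.87032796   0.         313.92906616]
 [  0.         507.87032796 237.68218444]
 [  0.           0.           1.        ]]
wrist [[0.288, 0.915, 0.284, 0.107], [0.958, -0.274, -0.087, 0.62], [-0.002, 0.297, -0.955, 0.373], [0.0, 0.0, 0.0, 1.0]] [[398.53548237   0.         315.62764675]
 [  0.         398.53548237 238.02741038]
 [  0.           0.           1.        ]]
{'time': 0.15, 'joint_pos': array([ 1.15899812e+00,  5.32680384e-02,  1.61399572e+00, -1.11758732e-05,
        1.47602298e+00, -1.18996329e-01]), 'joint_vel': array([ 0.00063336, -0.00195371, -0.00421756,  0.00183892, -0.00063409,
       -0.00123086]), 'joint_efforts': array([ 4.47667571e-05, -3.94241095e+01, -3.70720983e+01, -1.65896076e-04,
        4.64370270e-03,  3.04957246e-05]), 'tool_pos': array([0.18019606, 0.5979371 , 0.23029626]), 'tool_rot': array([-2.16805051e-04,  1.45877945e-01,  9.89302233e-01, -8.18844009e-04]), 'contact_force': array([-0.85534841, -0.06222312, -0.94976743]), 'ft_torque': array([ 0.00645073, -0.01077282,  0.01396766]), 'gripper_width': 1.0002902900897626}
```

View pics/scene0.png

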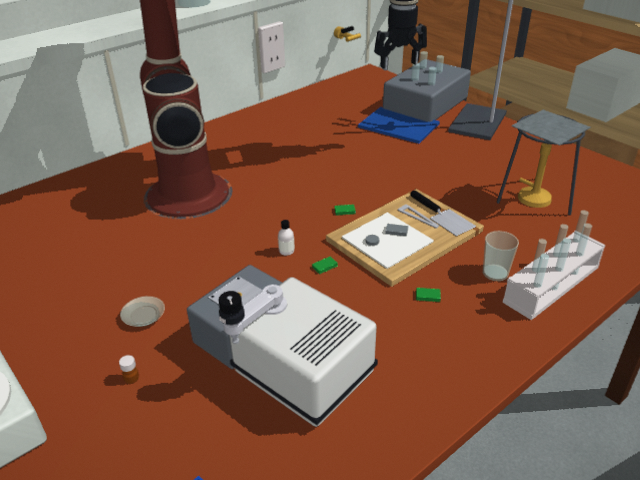

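View pics/top0.png

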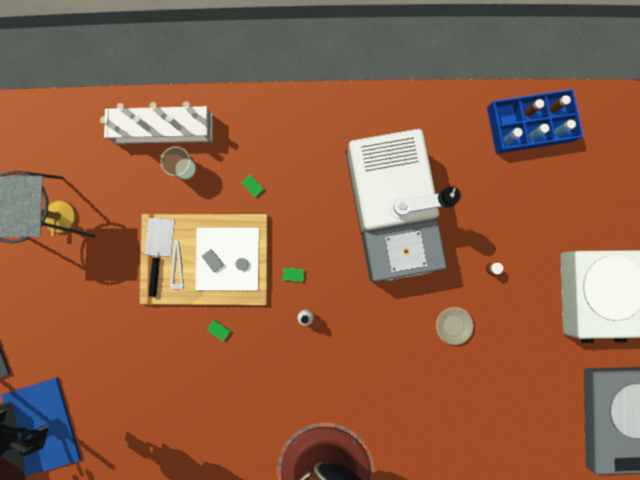

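View pics/wrist0.png

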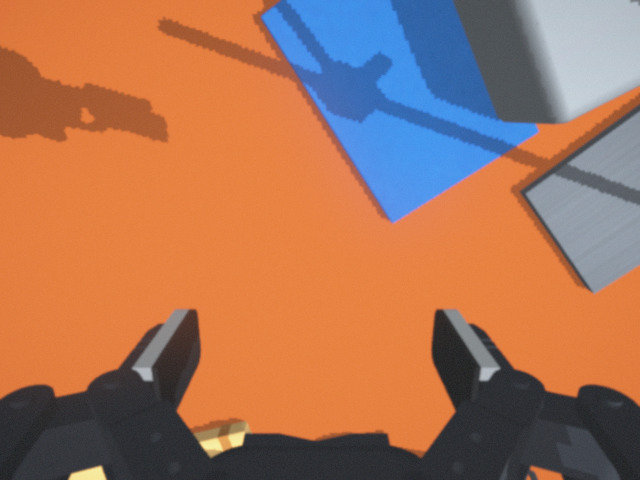

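Scene and top views agree. Candidates for the plaque in the top picture are the grey rectangle on the tile (213,260), the round disc (243,265), and the green blocks (253,186), (293,275) and (219,331). By the description it is the grey rectangle. The crystal plate is at (406,251) and the knob at (450,196). I'll check in a crop and measure.

```bash
python3 - <<'E'
from h import *
p,d=grab_frame('top'); ci=camera_info('top')
for q,z in [('plaque',.034),('disc',.034),('crystal_plate',.103),('knob',.215),('press_arm',.166),('spectrometer',.132)]:
    for r in cut_out('top',q)[:3]:
        m=r['mask']; rc=cv2.minAreaRect(np.argwhere(m)[:,::-1].astype(np.float32)); b=cv2.boxPoints(rc)
        w=onz(ci,b,z); print(q,round(r['conf'],2),np.round(r['point']),m.sum(),'med depth z',round(float(np.median(atd(ci,np.argwhere(m)[:,::-1],d[m])[:,2])),4),'ctr',np.round(w.mean(0),4)[:2],'sides',np.round(np.linalg.norm(w[1]-w[0]),4),np.round(np.linalg.norm(w[2]-w[1]),4),'dir',np.round(np.arctan2(*(w[1]-w[0])[[1,0]]),3),np.round(np.arctan2(*(w[2]-w[1])[[1,0]]),3))
a=cv2.resize(p[220:310,180:280],None,fx=5,fy=5,interpolation=cv2.INTER_CUBIC);save('crop1',a)
a=cv2.resize(p[170:290,345:475],None,fx=5,fy=5,interpolation=cv2.INTER_CUBIC);save('crop2',a)
E
```

```text
plaque 0.83 [212. 260.] 260 med depth z 0.033 ctr [0.5086 0.2629] sides 0.0309 0.0513 dir -0.883 -2.444
plaque 0.82 [294. 274.] 217 med depth z 0.0091 ctr [0.474  0.0701] sides 0.0284 0.0445 dir -0.17 -1.744
plaque 0.72 [253. 184.] 203 med depth z 0.0091 ctr [0.6874 0.1671] sides 0.0262 0.0465 dir -0.865 -2.442
disc 0.5 [239. 262.] 146 med depth z 0.0328 ctr [0.4996 0.1921] sides 0.0303 0.0305 dir -0.792 -2.357
disc 0.4 [431. 198.] 1007 med depth z 0.1675 ctr [ 0.644  -0.2516] sides 0.1646 0.0467 dir -1.344 -2.938
crystal_plate 0.87 [406. 250.] 1264 med depth z 0.1026 ctr [ 0.5226 -0.1867] sides 0.0809 0.0813 dir -1.395 -2.979
knob 0.55 [451. 196.] 270 med depth z 0.216 ctr [ 0.6318 -0.2642] sides 0.0368 0.0349 dir -1.58 3.11
press_arm 0.68 [430. 199.] 992 med depth z 0.1675 ctr [ 0.6252 -0.2239] sides 0.1469 0.0401 dir -1.354 -2.948
spectrometer 0.55 [401. 202.] 11694 med depth z 0.1297 ctr [ 0.6284 -0.1906] sides 0.2356 0.3202 dir -1.4 -2.997
```

View pics/crop1.png

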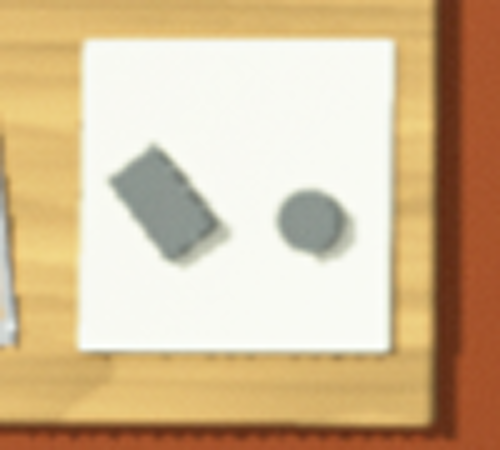

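View pics/crop2.png

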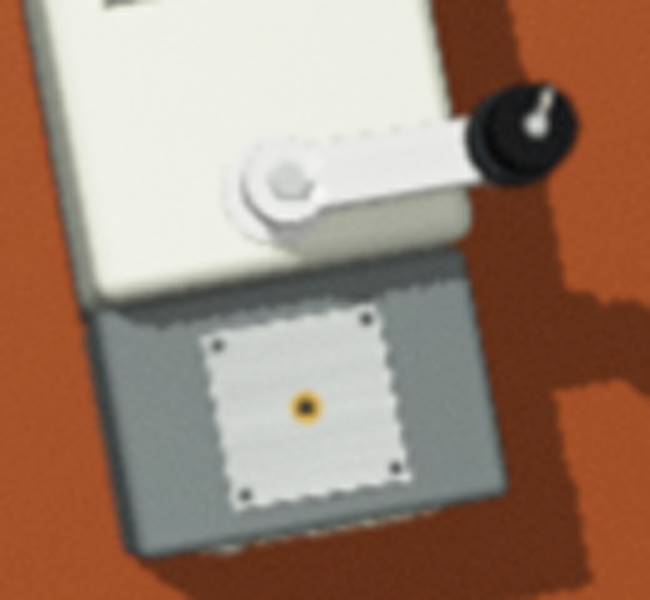

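The crop shows the grey rectangular plaque at (212.6,260.6), the disc right of it, and the crystal at (406,251.4). The press arm is open to the right, and the knob carries a white pointer. I'm moving to a hover over the plaque.

```bash
cat >> h.py <<'E'
def yaw(): 
    r=rot(state()['tool_rot']); return np.arctan2(r[1,0],r[0,0])
def plan(tp,ty,g,n=None,vmax=.045,wmax=.14):
    s=state(); r=rot(s['tool_rot']); p=s['tool_pos']
    a0=np.arctan2(r[1,0],r[0,0]); da=(ty-a0+np.pi)%(2*np.pi)-np.pi
    tgt=R.from_euler('z',ty).as_matrix()@np.diag([1,-1,-1.]) 
    rv=R.from_matrix(r.T@tgt).as_rotvec()
    dp=np.array(tp)-p
    k=n or int(max(1,np.ceil(np.linalg.norm(dp)/vmax),np.ceil(np.linalg.norm(rv)/wmax)))
    rr=R.from_matrix(r)
    print('pos',np.round(p,4),'yaw',round(a0,3),'rv',np.round(rv,3),'dp',np.round(dp,4),'j6',round(s['joint_pos'][5],2),'t',s['time'],'k',k)
    for i in range(k):
        sh=rr.as_matrix().T@(dp/k)
        print([float(x) for x in np.round(sh,4)]+[float(x) for x in np.round(rv/k,4)]+[g],end=',\n')
        rr=rr*R.from_rotvec(rv/k)
E
python3 -c "
from h import *
plan([.5086,.2629,.17],-2.444,.06)"
```

```text
pos [0.1804 0.5984 0.2313] yaw 2.849 rv [-0.   -0.   -0.99] dp [ 0.3282 -0.3355 -0.0613] j6 -0.12 t 0.5 k 11
[-0.0374, -0.0206, 0.0056, -0.0, -0.0, -0.09, 0.06],
[-0.0354, -0.0239, 0.0056, -0.0, -0.0, -0.09, 0.06],
[-0.0331, -0.0269, 0.0056, -0.0, -0.0, -0.09, 0.06],
[-0.0305, -0.0298, 0.0056, -0.0, -0.0, -0.09, 0.06],
[-0.0277, -0.0324, 0.0056, -0.0, -0.0, -0.09, 0.06],
[-0.0247, -0.0348, 0.0056, -0.0, -0.0, -0.09, 0.06],
[-0.0215, -0.0369, 0.0056, -0.0, -0.0, -0.09, 0.06],
[-0.0181, -0.0387, 0.0056, -0.0, -0.0, -0.09, 0.06],
[-0.0145, -0.0401, 0.0056, -0.0, -0.0, -0.09, 0.06],
[-0.0108, -0.0413, 0.0056, -0.0, -0.0, -0.09, 0.06],
[-0.0071, -0.0421, 0.0056, -0.0, -0.0, -0.09, 0.06],
```

step_arm:
  moves:
    - [-0.037,-0.021,0.002,0,0,-0.09,0.06]
    - [-0.035,-0.024,0.003,0,0,-0.09,0.06]
    - [-0.033,-0.027,0.004,0,0,-0.09,0.06]
    - [-0.031,-0.03,0.006,0,0,-0.09,0.06]
    - [-0.028,-0.032,0.006,0,0,-0.09,0.06]
    - [-0.025,-0.035,0.006,0,0,-0.09,0.06]
    - [-0.022,-0.037,0.006,0,0,-0.09,0.06]
    - [-0.018,-0.039,0.006,0,0,-0.09,0.06]

```text
time: 1.3
tool_pos: [0.4209, 0.3524, 0.1924]
tool_rot: [0.0, -0.214, 0.977, 0.0]
contact_force: [0.6, 0.4, -0.0]
gripper_width: 0.704
```

step_arm:
  moves:
    - [-0.015,-0.04,0.006,0,0,-0.09,0.06]
    - [-0.011,-0.041,0.006,0,0,-0.09,0.06]
    - [-0.007,-0.042,0.006,0,0,-0.09,0.06]
    - [0,0,0,0,0,0,0.06]
    - [0,0,0,0,0,0,0.06]

```text
time: 1.8
tool_pos: [0.5098, 0.2623, 0.1741]
tool_rot: [-0.0, -0.34, 0.94, 0.0]
contact_force: [-0.0, 0.7, -0.7]
gripper_width: 0.704
```

```bash
cat > pl.py <<'E'
from h import *
import sys
ci=camera_info('wrist');p,d=grab_frame('wrist')
save(sys.argv[1],p)
s=state();print('tcp',np.round(s['tool_pos'],4),'yaw',round(yaw(),3),'F',np.round(s['contact_force'],2),s['gripper_width'])
for r in cut_out('wrist','plaque')[:3]:
    m=r['mask'].astype(np.uint8); rc=cv2.minAreaRect(np.argwhere(m)[:,::-1].astype(np.float32)); b=cv2.boxPoints(rc)
    w=onz(ci,b,float(sys.argv[2])); print(round(r['conf'],2),np.round(r['point']),m.sum(),np.round(b).tolist(),'ctr',np.round(w.mean(0),4)[:2],'sides',[ (round(float(np.linalg.norm(w[i+1]-w[i])),4),round(float(np.arctan2(*(w[i+1]-w[i])[[1,0]])),3)) for i in (0,1)])
E
python3 pl.py w1 .034
```

```text
tcp [0.5093 0.2631 0.1743] yaw -2.445 F [ 0.4   0.05 -0.77] 0.701282474460264
0.97 [466.  31.] 2999 [[437.0, 0.0], [486.0, -6.0], [495.0, 60.0], [446.0, 67.0]] ctr [0.3512 0.2548] sides [(0.0302, 2.382), (0.0394, 0.97)]
0.7 [152.  14.] 2077 [[106.0, 3.0], [137.0, -30.0], [186.0, 15.0], [155.0, 48.0]] ctr [0.4715 0.0917] sides [(0.0282, 2.967), (0.0368, 1.547)]
0.69 [ 99. 306.] 2406 [[73.0, 280.0], [115.0, 271.0], [128.0, 331.0], [86.0, 340.0]] ctr [0.6692 0.1765] sides [(0.0341, 2.485), (0.0522, 0.746)]
```

View pics/w1.png

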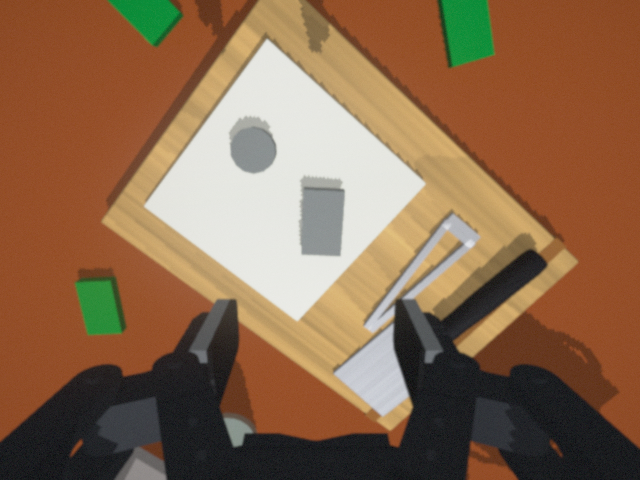

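The wrist picture shows the plaque at (323,221) and the disc at (253,150). The network reported only the green blocks here, so I'll segment the grey one by colour.

```bash
cat > seg.py <<'E'
from h import *
import sys
def seg(cam,p,ci,uv,z,lo=70,hi=165):
    sat=p.max(2).astype(int)-p.min(2); v=p.mean(2)
    m=((sat<25)&(v>lo)&(v<hi)).astype(np.uint8)
    m=cv2.morphologyEx(m,cv2.MORPH_OPEN,np.ones((3,3),np.uint8))
    n,l,st,c=cv2.connectedComponentsWithStats(m); k=l[int(uv[1]),int(uv[0])]
    mm=(l==k); rc=cv2.minAreaRect(np.argwhere(mm)[:,::-1].astype(np.float32)); b=cv2.boxPoints(rc)
    w=onz(ci,b,z)
    print(st[k],np.round(b).tolist(),'ctr',np.round(w.mean(0),4),'sides',[ (round(float(np.linalg.norm(w[i+1]-w[i])),4),round(float(np.arctan2(*(w[i+1]-w[i])[[1,0]])),3)) for i in (0,1)])
E
python3 - <<'E'
from seg import *
p=cv2.cvtColor(cv2.imread('pics/w1.png'),cv2.COLOR_BGR2RGB)
ci=camera_info('wrist')
print(p[230,323],p[182,323])
seg('wrist',p,ci,(323,225),.034,90,145)
seg('wrist',p,ci,(323,225),.034,90,135)
p=cv2.cvtColor(cv2.imread('pics/top0.png'),cv2.COLOR_BGR2RGB); seg('top',p,camera_info('top'),(212,260),.034,70,165)
E
```

```text
[145 149 151] [168 171 164]
[     0      0    640    480 303387] [[-0.0, 0.0], [639.0, 0.0], [639.0, 479.0], [0.0, 479.0]] ctr [0.5445 0.297  0.034 ] sides [(0.3979, 2.269), (0.3952, 0.934)]
[     0      0    640    480 305976] [[-0.0, 0.0], [639.0, 0.0], [639.0, 479.0], [0.0, 479.0]] ctr [0.5445 0.297  0.034 ] sides [(0.3979, 2.269), (0.3952, 0.934)]
[203 251  20  21 248] [[202.0, 256.0], [211.0, 249.0], [224.0, 265.0], [214.0, 272.0]] ctr [0.5072 0.2611 0.034 ] sides [(0.0292, -0.935), (0.0497, -2.494)]
```

```bash
python3 - <<'E'
from seg import *
p=cv2.cvtColor(cv2.imread('pics/w1.png'),cv2.COLOR_BGR2RGB)
ci=camera_info('wrist')
seg('wrist',p,ci,(323,225),.034,115,158)
# my pixel corners
w=onz(ci,[(302,187),(344,188),(341,256),(302,255)],.034); print(np.round(w,4),w.mean(0))
E
```

```text
[ 301  187   43   68 2581] [[299.0, 253.0], [303.0, 187.0], [344.0, 189.0], [340.0, 255.0]] ctr [0.5059 0.2662 0.034 ] sides [(0.0499, -2.506), (0.0292, 2.215)]
[[0.4952 0.239  0.034 ]
 [0.4764 0.2625 0.034 ]
 [0.5167 0.2948 0.034 ]
 [0.535  0.2718 0.034 ]] [0.50582879 0.26701862 0.034     ]
```

```bash
python3 -c "
from h import *
plan([.506,.265,.06],-2.50,.055)
plan([.506,.265,.023],-2.50,.055)"
```

```text
pos [0.5091 0.2636 0.1745] yaw -2.444 rv [0.    0.    0.056] dp [-0.0031  0.0014 -0.1145] j6 -1.92 t 1.9 k 3
[0.0005, 0.001, 0.0382, 0.0001, 0.0001, 0.0186, 0.055],
[0.0005, 0.001, 0.0382, 0.0001, 0.0001, 0.0186, 0.055],
[0.0005, 0.001, 0.0382, 0.0001, 0.0001, 0.0186, 0.055],
pos [0.5091 0.2636 0.1745] yaw -2.444 rv [0.    0.    0.056] dp [-0.0031  0.0014 -0.1515] j6 -1.92 t 1.9 k 4
[0.0004, 0.0007, 0.0379, 0.0001, 0.0001, 0.014, 0.055],
[0.0004, 0.0007, 0.0379, 0.0001, 0.0001, 0.014, 0.055],
[0.0004, 0.0007, 0.0379, 0.0001, 0.0001, 0.014, 0.055],
[0.0004, 0.0007, 0.0379, 0.0001, 0.0001, 0.014, 0.055],
```

step_arm:
  moves:
    - [0.001,0.001,0.035,0,0,0.02,0.055]
    - [0.001,0.001,0.035,0,0,0.02,0.055]
    - [0,0.001,0.03,0,0,0.016,0.055]
    - [0,0,0,0,0,0,0.055]
    - [0,0,0,0,0,0,0.055]

```text
time: 2.4
tool_pos: [0.5055, 0.2649, 0.0747]
tool_rot: [-0.0, -0.316, 0.949, 0.0]
contact_force: [0.1, 0.3, 0.2]
gripper_width: 0.647
```

```bash
python3 pl.py w2 .034; python3 -c "
from seg import *
p=cv2.cvtColor(cv2.imread('pics/w2.png'),cv2.COLOR_BGR2RGB)
seg('wrist',p,camera_info('wrist'),(320,300),.034,115,158)
print(proj(camera_info('wrist'),[[.506,.265,.034]]))"
```

```text
tcp [0.5068 0.2651 0.0762] yaw -2.499 F [ 0.35  0.61 -0.4 ] 0.6410665361660238
0.96 [54. 11.] 1208 [[16.0, 0.0], [80.0, 0.0], [80.0, 32.0], [16.0, 32.0]] ctr [0.4799 0.1089] sides [(0.0257, 2.22), (0.0118, 0.466)]
0.88 [518.  14.] 2156 [[485.0, 38.0], [485.0, 0.0], [565.0, 0.0], [565.0, 38.0]] ctr [0.3638 0.2654] sides [(0.014, -2.369), (0.0322, 2.211)]
0.82 [316. 277.] 5912 [[285.0, 225.0], [346.0, 225.0], [346.0, 323.0], [285.0, 323.0]] ctr [0.5059 0.2649] sides [(0.029, 2.215), (0.0523, 0.666)]
[ 283  232   64   91 5510] [[283.0, 322.0], [283.0, 232.0], [346.0, 232.0], [346.0, 322.0]] ctr [0.5102 0.2662 0.034 ] sides [(0.0489, -2.523), (0.0305, 2.214)]
[[317.65999125 271.03356463]]
```

View pics/w2.png

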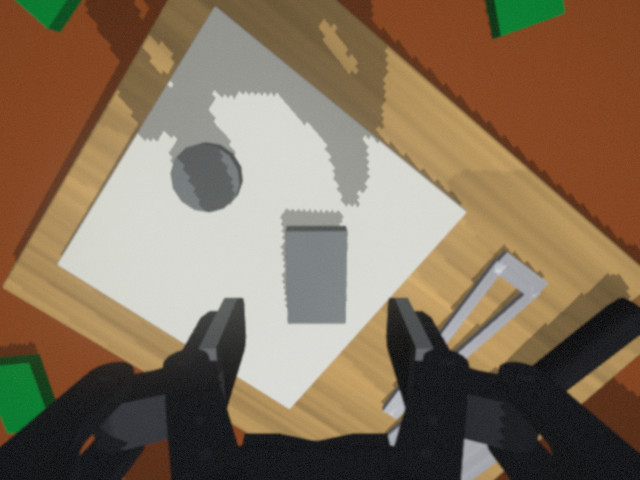

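The plaque's top face spans (288..347, 231..322), centred between the fingers and lying about 3 mm towards tool -x. I'm descending and gripping.

step_arm:
  moves:
    - [-0.003,0,0.03,0,0,0,0.055]
    - [0,0,0.016,0,0,0,0.055]
    - [0,0,0.006,0,0,0,0.055]
    - [0,0,0,0,0,0,0.055]
    - [0,0,0,0,0,0,0.055]

```text
time: 3.0
tool_pos: [0.5091, 0.2659, 0.0232]
tool_rot: [0.001, -0.315, 0.949, 0.0]
contact_force: [0.6, 0.0, 0.4]
gripper_width: 0.642
```

step_arm:
  moves:
    - [0,0,0,0,0,0,0.02]
    - [0,0,0,0,0,0,0.02]
    - [0,0,0,0,0,0,0.02]
    - [0,0,0,0,0,0,0.02]

```text
time: 3.4
tool_pos: [0.5096, 0.2661, 0.0239]
tool_rot: [0.001, -0.315, 0.949, 0.0]
contact_force: [-0.8, -0.8, 6.6]
gripper_width: 0.329
```

```bash
python3 pl.py w3 .034
```

```text
tcp [0.5097 0.2661 0.0239] yaw -2.5 F [-1.06 -0.64  6.52] 0.3331277008896516
0.56 [314. 316.] 9992 [[274.0, 252.0], [357.0, 252.0], [357.0, 380.0], [274.0, 380.0]] ctr [0.5069 0.2638] sides [(0.0291, 2.213), (0.0529, 0.673)]
0.29 [622. 433.] 2188 [[444.0, 471.0], [639.0, 395.0], [664.0, 458.0], [469.0, 535.0]] ctr [0.5032 0.3845] sides [(0.0824, 2.707), (0.036, 1.157)]
```

View pics/w3.png

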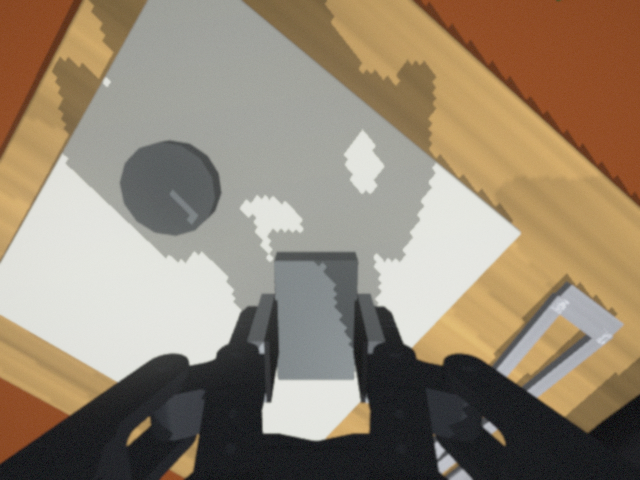

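Gripped: the opening stopped at about 30 mm, and the plaque spans (276..356, 262..380). I'm lifting.

step_arm:
  moves:
    - [0,0,-0.01,0,0,0,0.02]
    - [0,0,-0.03,0,0,0,0.02]
    - [0,0,-0.04,0,0,0,0.02]
    - [0,0,-0.045,0,0,0,0.02]
    - [0,0,-0.045,0,0,0,0.02]
    - [0,0,-0.006,0,0,0,0.02]

```text
time: 4.1
tool_pos: [0.5118, 0.267, 0.2066]
tool_rot: [0.006, -0.315, 0.949, 0.0]
contact_force: [0.4, 0.4, -0.0]
gripper_width: 0.329
```

```bash
python3 - <<'E'
from h import *
c=onz(camera_info('top'),[(406,251.4)],.103)[0];print(c)
p,d=grab_frame('top'); 
w=cv2.cvtColor(cv2.imread('pics/top0.png'),cv2.COLOR_BGR2RGB)
for r in cut_out('top','crystal')[:2]: print(r['conf'],r['point'],onz(camera_info('top'),[r['point']],.103))
ci=camera_info('wrist');p,d=grab_frame('wrist');save('w4',p)
print('force',state()['contact_force'],state()['tool_pos'])
plan([c[0]+.01,c[1],.19],.17-np.pi,.02)
E
```

```text
[ 0.52176398 -0.18802726  0.103     ]
0.96 [406.3, 252.1] [[ 0.52019185 -0.18866541  0.103     ]]
force [ 0.59168995  0.96127053 -0.76336322] [0.50844339 0.26568369 0.19854488]
pos [0.5084 0.2657 0.1985] yaw -2.5 rv [-0.     0.001  0.471] dp [ 0.0233 -0.4537 -0.0085] j6 -1.86 t 4.25 k 11
[0.023, -0.0343, 0.0008, -0.0, 0.0001, 0.0428, 0.02],
[0.0215, -0.0353, 0.0008, -0.0, 0.0001, 0.0428, 0.02],
[0.02, -0.0362, 0.0008, -0.0, 0.0001, 0.0428, 0.02],
[0.0184, -0.037, 0.0008, -0.0, 0.0001, 0.0428, 0.02],
[0.0168, -0.0377, 0.0008, -0.0, 0.0001, 0.0428, 0.02],
[0.0152, -0.0384, 0.0008, -0.0, 0.0001, 0.0428, 0.02],
[0.0135, -0.039, 0.0008, -0.0, 0.0001, 0.0428, 0.02],
[0.0118, -0.0396, 0.0008, -0.0, 0.0001, 0.0428, 0.02],
[0.0101, -0.04, 0.0008, -0.0, 0.0001, 0.0428, 0.02],
[0.0084, -0.0404, 0.0008, -0.0, 0.0001, 0.0428, 0.02],
[0.0066, -0.0408, 0.0008, -0.0, 0.0001, 0.0428, 0.02],
```

View pics/w4.png

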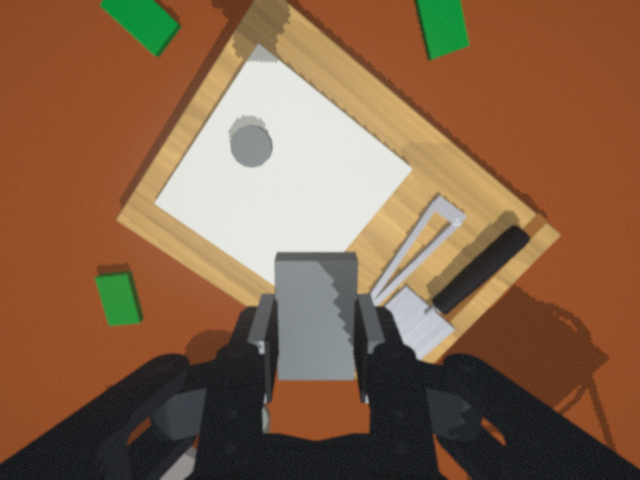

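The plaque is held level at (316,320) and the tile holds only the disc now. Next I'll get its offset in the tool and then travel, staying short of the press.

```bash
python3 - <<'E'
from h import *
s=state();r=rot(s['tool_rot']);t=s['tool_pos'];ci=camera_info('wrist')
w=onz(ci,[(276,260.5),(356,260.5),(355,380),(279,381)],t[2]+.010)
print(np.round((w-t)@r,4),((w-t)@r).mean(0))
E
```

```text
[[ 0.0268 -0.0142 -0.01  ]
 [ 0.0268  0.0141 -0.01  ]
 [-0.0229  0.0152 -0.01  ]
 [-0.0234 -0.0145 -0.01  ]] [ 0.00183947  0.00015594 -0.010001  ]
```

step_arm:
  moves:
    - [0.023,-0.034,0,0,0,0.043,0.02]
    - [0.022,-0.035,0,0,0,0.043,0.02]
    - [0.02,-0.036,0,0,0,0.043,0.02]
    - [0.018,-0.037,0,0,0,0.043,0.02]
    - [0.017,-0.038,0,0,0,0.043,0.02]
    - [0.015,-0.038,0,0,0,0.043,0.02]
    - [0.014,-0.039,0,0,0,0.043,0.02]
    - [0.012,-0.04,0,0,0,0.043,0.02]

```text
time: 5.05
tool_pos: [0.5223, -0.0655, 0.1952]
tool_rot: [-0.002, -0.147, 0.989, 0.001]
contact_force: [1.1, -0.2, -0.5]
gripper_width: 0.323
```

step_arm:
  moves:
    - [0.01,-0.04,0,0,0,0.043,0.02]
    - [0.014,-0.025,0,0,0,0.043,0.02]
    - [0.02,-0.01,0,0,0,0.04,0.02]
    - [0,0,0,0,0,0,0.02]
    - [0,0,0,0,0,0,0.02]

```text
time: 5.55
tool_pos: [0.5005, -0.1468, 0.196]
tool_rot: [-0.002, -0.085, 0.996, 0.001]
contact_force: [0.1, 0.8, -0.2]
gripper_width: 0.33
```

```bash
python3 - <<'E'
from h import *
ci=camera_info('wrist');p,d=grab_frame('wrist');save('w5',p)
for q in ('crystal','crystal_plate'):
  for r in cut_out('wrist',q)[:2]: 
    b=cv2.boxPoints(cv2.minAreaRect(np.argwhere(r['mask'])[:,::-1].astype(np.float32)));w=onz(ci,b,.103)
    print(q,r['conf'],r['point'],onz(ci,[r['point']],.103)[0],w.mean(0),[np.arctan2(*(w[i+1]-w[i])[[1,0]]) for i in (0,1)])
s=state();print(s['tool_pos'],yaw(),s['contact_force'])
E
```

```text
crystal_plate 0.91 [235.9, 244.9] [ 0.51019339 -0.19539045  0.103     ] [ 0.5216413  -0.18796925  0.103     ] [np.float64(1.7422049877180399), np.float64(0.1682405834271313)]
crystal_plate 0.5 [620.4, 335.3] [0.52966153 0.06439441 0.103     ] [0.51668811 0.05079175 0.103     ] [np.float64(1.741619120278784), np.float64(0.4038139462187681)]
[ 0.50154233 -0.14622351  0.19741603] -2.968897768045276 [-0.61470694 -0.09343465 -0.67966335]
```

View pics/w5.png

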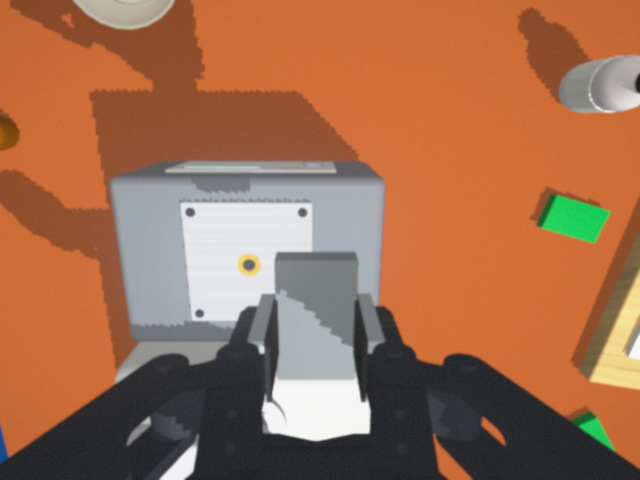

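The crystal shows at (249,265) with the plate square to the image and the plaque at (316,318).

```bash
python3 - <<'E'
from h import *
c=onz(camera_info('wrist'),[(249,265)],.103)[0];print(c)
c=(c+np.array([.5218,-.188,.103]))/2
y=.171-np.pi
t=c[:2]-.0018*np.array([np.cos(y),np.sin(y)])
print(t)
plan([t[0],t[1],.135],y,.02,n=3); plan([t[0],t[1],.104],y,.02,n=1)
E
```

```text
[ 0.52401124 -0.1854717   0.103     ]
[ 0.52467937 -0.18642955]
pos [ 0.5015 -0.1462  0.1974] yaw -2.969 rv [ 0.001 -0.001  0.002] dp [ 0.0231 -0.0402 -0.0624] j6 -2.17 t 5.7 k 3
[-0.0053, -0.0145, 0.0208, 0.0003, -0.0003, 0.0006, 0.02],
[-0.0053, -0.0145, 0.0208, 0.0003, -0.0003, 0.0006, 0.02],
[-0.0053, -0.0145, 0.0208, 0.0003, -0.0003, 0.0006, 0.02],
pos [ 0.5015 -0.1462  0.1974] yaw -2.969 rv [ 0.001 -0.001  0.002] dp [ 0.0231 -0.0402 -0.0934] j6 -2.17 t 5.7 k 1
[-0.016, -0.0437, 0.0934, 0.001, -0.001, 0.0017, 0.02],
```

step_arm:
  moves:
    - [-0.006,-0.016,0.005,0,0,0,0.02]
    - [-0.005,-0.014,0.025,0,0,0,0.02]
    - [-0.005,-0.014,0.032,0,0,0,0.02]
    - [0,0,0.015,0,0,0,0.02]
    - [0,0,0,0,0,0,0.02]
    - [0,0,0,0,0,0,0.02]

```text
time: 6.3
tool_pos: [0.525, -0.187, 0.1217]
tool_rot: [0.0, -0.086, 0.996, 0.0]
contact_force: [0.3, 0.4, -0.0]
gripper_width: 0.332
```

```bash
python3 - <<'E'
from h import *
ci=camera_info('wrist');p,d=grab_frame('wrist');save('w6',p)
s=state();print(s['tool_pos'],yaw(),s['contact_force'],s['joint_pos'])
plan([.5247,-.1864,.104],.171-np.pi,.02,n=1)
E
```

```text
[ 0.52552088 -0.18738385  0.12267715] -2.9694112141609414 [-0.03671143 -0.60523496  0.37525058] [-4.75955688e-01 -1.51793977e-02  1.86892913e+00  1.12987730e-04
  1.28600866e+00 -2.21896432e+00]
pos [ 0.5255 -0.1874  0.1227] yaw -2.969 rv [-0.001  0.002  0.001] dp [-0.0008  0.001  -0.0187] j6 -2.22 t 6.35 k 1
[0.0007, 0.0011, 0.0187, -0.001, 0.0015, 0.0012, 0.02],
```

View pics/w6.png

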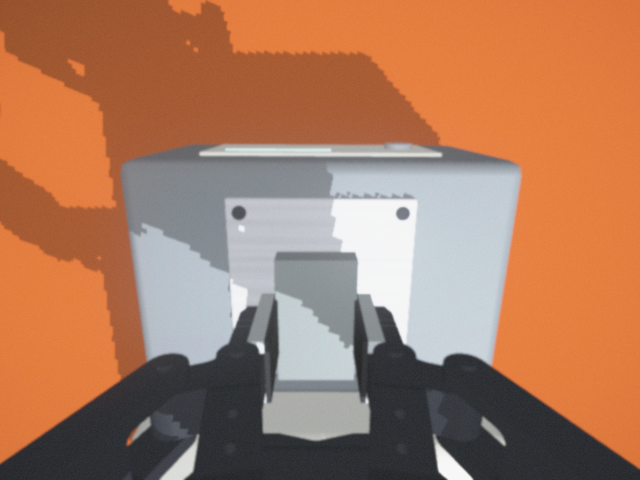

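The plaque sits over the plate, centre columns 316 against 321 for the plate. I'm lowering gently.

step_arm:
  moves:
    - [0.001,0.001,0.01,0,0,0,0.02]
    - [0,0,0.006,0,0,0,0.02]
    - [0,0,0,0,0,0,0.02]
    - [0,0,0,0,0,0,0.02]

```text
time: 6.75
tool_pos: [0.5235, -0.1868, 0.1052]
tool_rot: [-0.0, -0.086, 0.996, 0.0]
contact_force: [-1.0, 0.9, -0.9]
gripper_width: 0.327
```

step_arm:
  moves:
    - [0,0,0.001,0,0,0,0.02]
    - [0,0,0,0,0,0,0.02]

```text
time: 6.95
tool_pos: [0.5237, -0.1871, 0.1045]
tool_rot: [0.0, -0.085, 0.996, -0.0]
contact_force: [-0.1, 0.7, -1.2]
gripper_width: 0.333
```

```bash
python3 - <<'E'
from h import *
ci=camera_info('wrist');p,d=grab_frame('wrist');save('w7',p)
s=state();print(s['tool_pos'],yaw(),s['contact_force'])
E
```

```text
[ 0.52373829 -0.18706599  0.10448376] -2.9704688489301665 [ 0.46528137  0.67396747 -0.76261082]
```

View pics/w7.png

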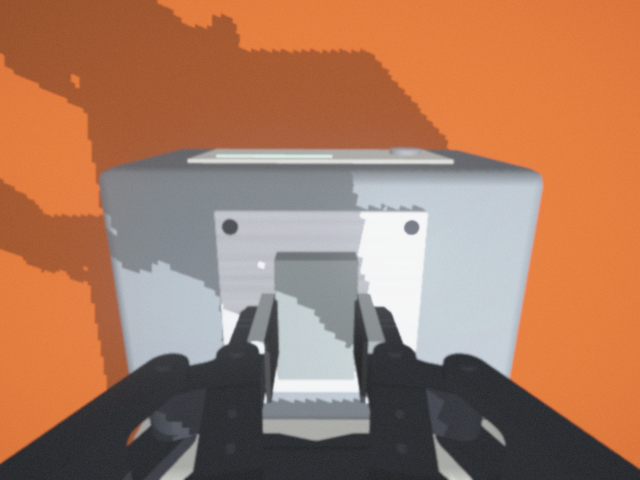

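```bash
python3 - <<'E'
from h import *
s=state();r=rot(s['tool_rot']);t=s['tool_pos'];ci=camera_info('wrist')
a=(onz(ci,[(216,211),(428,211)],.103)-t)@r
b=(onz(ci,[(276,260.5),(356,260.5),(355,380),(279,381)],t[2]+.010)-t)@r
print(np.round(a,4),np.round(b,4),b.mean(0), 'plate ctr', a[:,0].mean()-.04,a[:,1].mean())
E
```

```text
[[ 0.0418 -0.0372  0.0015]
 [ 0.0419  0.0412  0.0015]] [[ 0.0266 -0.0143 -0.01  ]
 [ 0.0267  0.0139 -0.01  ]
 [-0.0231  0.0151 -0.01  ]
 [-0.0236 -0.0146 -0.01  ]] [ 1.66164233e-03  2.02079884e-05 -1.00003984e-02] plate ctr 0.00185090407707484 0.002002282872462551
```

The plaque is centred along x and 2 mm off across. I'll correct that, lower to contact and release.

step_arm:
  moves:
    - [0,0.002,0,0,0,0,0.02]
    - [0,0,0.0005,0,0,0,0.02]
    - [0,0,0.0005,0,0,0,0.02]
    - [0,0,0,0,0,0,0.02]

```text
time: 7.4
tool_pos: [0.5232, -0.185, 0.1032]
tool_rot: [-0.0, -0.086, 0.996, 0.0]
contact_force: [-0.1, -0.4, -0.5]
gripper_width: 0.33
```

step_arm:
  moves:
    - [0,0,0.0005,0,0,0,0.02]
    - [0,0,0,0,0,0,0.02]

```text
time: 7.6
tool_pos: [0.5234, -0.185, 0.1029]
tool_rot: [0.0, -0.085, 0.996, -0.0]
contact_force: [-0.3, 0.4, 0.8]
gripper_width: 0.333
```

step_arm:
  moves:
    - [0,0,0.0005,0,0,0,0.02]
    - [0,0,0,0,0,0,0.02]

```text
time: 7.8
tool_pos: [0.5234, -0.1851, 0.1029]
tool_rot: [-0.0, -0.086, 0.996, -0.0]
contact_force: [-1.9, 0.7, 4.5]
gripper_width: 0.327
```

Contact at 4.5 N. Releasing.

step_arm:
  moves:
    - [0,0,0,0,0,0,0.036]
    - [0,0,0,0,0,0,0.045]
    - [0,0,0,0,0,0,0.05]
    - [0,0,0,0,0,0,0.05]
    - [0,0,-0.01,0,0,0,0.05]
    - [0,0,-0.02,0,0,0,0.05]
    - [0,0,-0.03,0,0,0,0.05]
    - [0.02,0,-0.04,0,0,0,0.05]

```text
time: 8.6
tool_pos: [0.5035, -0.1877, 0.2024]
tool_rot: [-0.001, -0.086, 0.996, 0.001]
contact_force: [0.4, -0.7, 0.1]
gripper_width: 0.588
```

step_arm:
  moves:
    - [0.03,0,-0.03,0,0,0,0.05]
    - [0.03,0,-0.02,0,0,0,0.05]
    - [0,0,0,0,0,0,0.05]

```text
time: 8.9
tool_pos: [0.4443, -0.2001, 0.2577]
tool_rot: [0.003, -0.085, 0.996, -0.003]
contact_force: [0.2, 0.9, 1.0]
gripper_width: 0.582
```

```bash
python3 - <<'E'
from h import *
ci=camera_info('wrist');p,d=grab_frame('wrist');save('w8',p)
s=state();print(s['tool_pos'],yaw(),s['contact_force'])
cw=camera_info('top');p,d=grab_frame('top');save('top2',cv2.resize(p[160:300,340:480],None,fx=4,fy=4,interpolation=cv2.INTER_CUBIC))
E
```

```text
[ 0.44468353 -0.19940028  0.25538489] -2.9718086328328512 [ 0.58089898 -0.05583492 -1.09529051]
```

View pics/w8.png

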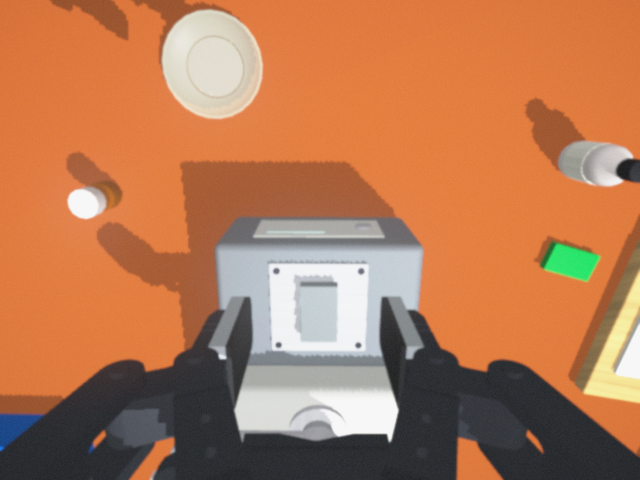

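View pics/top2.png

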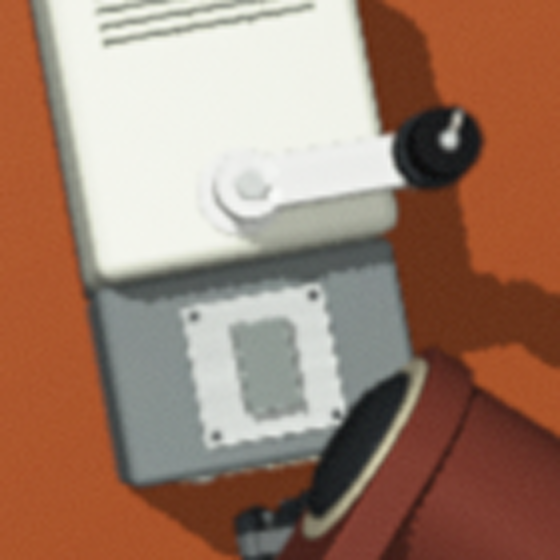

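The plaque lies flat and centred: in the wrist view it is at (319,312) with the plate centre at (319,308). The arm is still open. Next is the post geometry and the swing.

```bash
cat > arc.py <<'E'
from h import *
P=np.array([.6161,-.1708]); PHI0=.171-np.pi
def tgt(th,d,r=.05):
    f=PHI0+th; u=np.array([np.cos(f),np.sin(f)]); n=np.array([np.sin(f),-np.cos(f)])
    return P+r*u-d*n, f+np.pi
E
python3 - <<'E'
from arc import *
ct=camera_info('top'); print('post',onz(ct,[(402.5,205.5)],.168), 'knob',onz(ct,[(451,196.5)],.216))
t,y=tgt(1.57,.045); print(t,y)
plan([t[0],t[1],.257],y,.0)
E
```

```text
post [[ 0.6164537  -0.17230304  0.168     ]] knob [[ 0.62747737 -0.26383293  0.216     ]]
[ 0.66891892 -0.21245528] 1.7409999999999999
pos [ 0.4446 -0.1989  0.2535] yaw -2.971 rv [0.    0.003 1.571] dp [ 0.2243 -0.0136  0.0035] j6 -2.31 t 9.0 k 12
[-0.0182, -0.0043, -0.0002, 0.0, 0.0002, 0.1309, 0.0],
[-0.0186, -0.0019, -0.0002, 0.0, 0.0002, 0.1309, 0.0],
[-0.0187, 0.0006, -0.0003, 0.0, 0.0002, 0.1309, 0.0],
[-0.0185, 0.003, -0.0003, 0.0, 0.0002, 0.1309, 0.0],
[-0.0179, 0.0054, -0.0003, 0.0, 0.0002, 0.1309, 0.0],
[-0.0171, 0.0077, -0.0003, 0.0, 0.0002, 0.1309, 0.0],
[-0.0159, 0.0099, -0.0003, 0.0, 0.0002, 0.1309, 0.0],
[-0.0145, 0.0119, -0.0003, 0.0, 0.0002, 0.1309, 0.0],
[-0.0128, 0.0136, -0.0003, 0.0, 0.0002, 0.1309, 0.0],
[-0.0109, 0.0152, -0.0003, 0.0, 0.0002, 0.1309, 0.0],
[-0.0089, 0.0165, -0.0003, 0.0, 0.0002, 0.1309, 0.0],
[-0.0066, 0.0175, -0.0003, 0.0, 0.0002, 0.1309, 0.0],
```

step_arm:
  moves:
    - [-0.018,-0.004,-0.005,0,0,0.131,0.0]
    - [-0.019,-0.002,-0.005,0,0,0.131,0.0]
    - [-0.019,0.001,0,0,0,0.131,0.0]
    - [-0.018,0.003,0,0,0,0.131,0.0]
    - [-0.018,0.005,0,0,0,0.131,0.0]
    - [-0.017,0.008,0,0,0,0.131,0.0]
    - [-0.016,0.01,0,0,0,0.131,0.0]
    - [-0.014,0.012,0,0,0,0.131,0.0]

```text
time: 9.8
tool_pos: [0.5949, -0.2058, 0.2598]
tool_rot: [-0.002, 0.427, 0.904, 0.0]
contact_force: [-0.1, -0.4, -0.0]
gripper_width: 0.002
```

step_arm:
  moves:
    - [-0.013,0.014,0,0,0,0.131,0.0]
    - [-0.011,0.015,0,0,0,0.131,0.0]
    - [-0.009,0.016,0,0,0,0.131,0.0]
    - [-0.007,0.017,0,0,0,0.131,0.0]
    - [0,0,0,0,0,0,0.0]
    - [0,0,0,0,0,0,0.0]

```text
time: 10.4
tool_pos: [0.668, -0.2113, 0.2601]
tool_rot: [-0.002, 0.643, 0.766, -0.0]
contact_force: [0.5, -0.1, 1.1]
gripper_width: -0.004
```

```bash
python3 - <<'E'
from arc import *
p,d=grab_frame('wrist');save('w9',p)
p,d=grab_frame('scene');save('s9',cv2.resize(p[200:420,160:420],None,fx=3,fy=2.7))
t,y=tgt(1.52,.05)
plan([t[0],t[1],.154],y,.0)
E
```

```text
pos [ 0.6676 -0.2117  0.2612] yaw 1.743 rv [-0.002 -0.001  0.052] dp [ 0.0042 -0.0028 -0.1072] j6 -0.59 t 10.5 k 3
[-0.0012, 0.0013, 0.0357, -0.0005, -0.0003, 0.0172, 0.0],
[-0.0012, 0.0013, 0.0357, -0.0005, -0.0003, 0.0172, 0.0],
[-0.0011, 0.0013, 0.0357, -0.0005, -0.0003, 0.0172, 0.0],
```

View pics/w9.png

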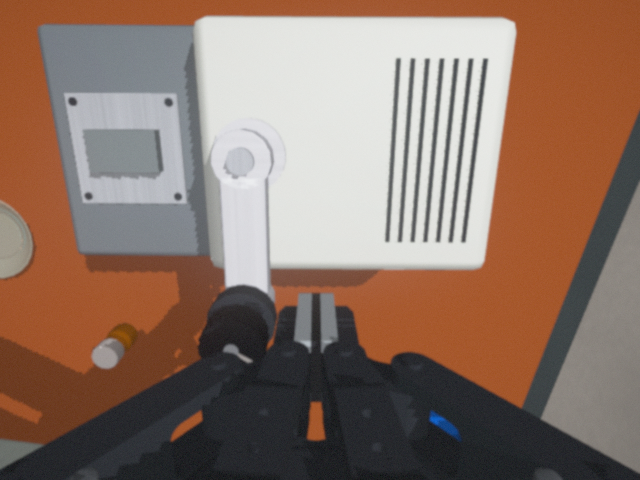

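View pics/s9.png

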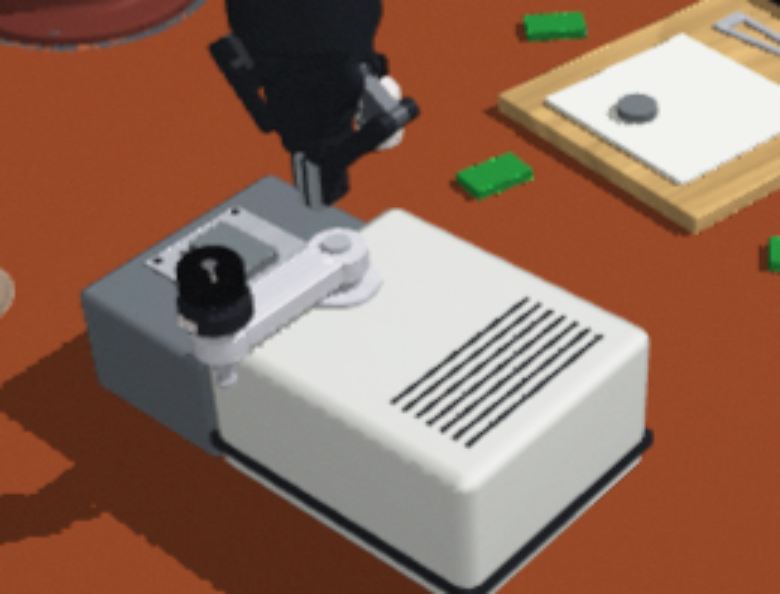

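The wrist picture shows the beam running from the post (240,160) to the knob (240,330), the plaque on the plate, and the shut fingers on the beam's rear side. The scene picture shows the gripper elsewhere and open, which looks stale, so I'll check.

```bash
python3 - <<'E'
from arc import *
p,d=grab_frame('scene');save('s10',cv2.resize(p[100:420,100:500],None,fx=2,fy=1.8))
ci=camera_info('scene');print(proj(ci,[state()['tool_pos'],[.6161,-.1708,.166]]), state()['tool_pos'])
E
```

```text
[[267.09902369 273.41428442]
 [272.01518596 291.01965496]] [ 0.66752846 -0.21179785  0.26173253]
```

View pics/s10.png

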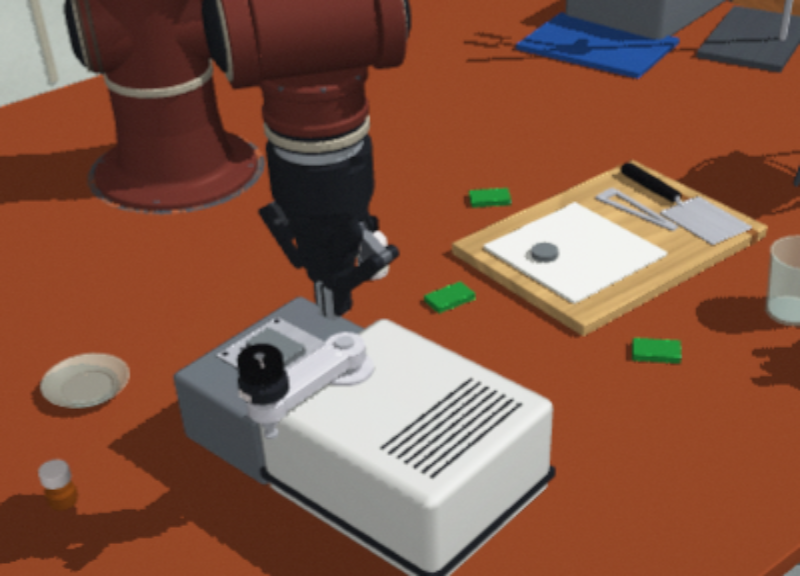

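The TCP projects to (334,312) in that crop and the fingertips are at (325,310), so the picture is current. I'm descending behind the beam.

step_arm:
  moves:
    - [-0.001,0.001,0.036,0,0,0.017,0.0]
    - [-0.001,0.001,0.036,0,0,0.017,0.0]
    - [-0.001,0.001,0.033,0,0,0.017,0.0]
    - [0,0,0,0,0,0,0.0]
    - [0,0,0,0,0,0,0.0]

```text
time: 11.05
tool_pos: [0.671, -0.2145, 0.1574]
tool_rot: [-0.0, 0.664, 0.748, -0.0]
contact_force: [0.3, 0.1, 0.7]
gripper_width: -0.0
```

```bash
python3 - <<'E'
from arc import *
p,d=grab_frame('wrist');save('w11',p)
t,y=tgt(1.52,.035)
plan([t[0],t[1],.156],y,.0)
E
```

```text
pos [ 0.6721 -0.215   0.1595] yaw 1.69 rv [ 0.002  0.001 -0.001] dp [-0.0153 -0.0013 -0.0035] j6 -0.53 t 11.1 k 1
[0.0006, -0.0153, 0.0035, 0.0023, 0.0013, -0.0007, 0.0],
```

View pics/w11.png

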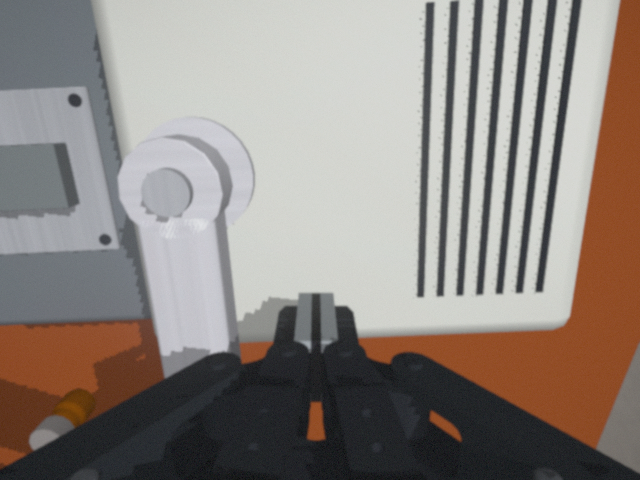

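step_arm:
  moves:
    - [0,-0.012,0.003,0,0,0,0.0]
    - [0,-0.008,0,0,0,0,0.0]
    - [0,-0.005,0,0,0,0,0.0]
    - [0,0,0,0,0,0,0.0]

```text
time: 11.5
tool_pos: [0.6485, -0.2183, 0.1574]
tool_rot: [0.003, 0.664, 0.748, 0.002]
contact_force: [4.1, -1.3, 0.7]
gripper_width: -0.003
```

step_arm:
  moves:
    - [-0.002,-0.005,0,0,0,0.1,0.0]
    - [-0.002,-0.005,0,0,0,0.1,0.0]
    - [-0.002,-0.005,0,0,0,0.1,0.0]
    - [-0.002,-0.005,0,0,0,0.1,0.0]
    - [0,0,0,0,0,0,0]

```text
time: 12.0
tool_pos: [0.6286, -0.227, 0.1575]
tool_rot: [0.004, 0.8, 0.6, 0.001]
contact_force: [4.0, -4.8, 0.9]
gripper_width: -0.0
```

```bash
cat > chk.py <<'E'
from arc import *
import sys
p,d=grab_frame('wrist');save(sys.argv[1],p)
s=state();t=s['tool_pos'][:2];v=t-P;y=yaw();x=np.array([np.cos(y),np.sin(y)]);yt=np.array([np.sin(y),-np.cos(y)])
# post in tool frame
print('post in tool',-v@x,-v@yt,'th(tool)',(y-.171),'F',s['contact_force'],'z',s['tool_pos'][2],'t',s['time'],'M',s['ft_torque'])
E
python3 chk.py w12
```

```text
post in tool 0.05050404547629784 -0.027680185440586418 th(tool) 1.1182262055582544 F [ 3.09093552 -3.93888474  0.06155981] z 0.15748952023304819 t 12.05 M [-0.71008917 -0.68997199  0.03935604]
```

View pics/w12.png

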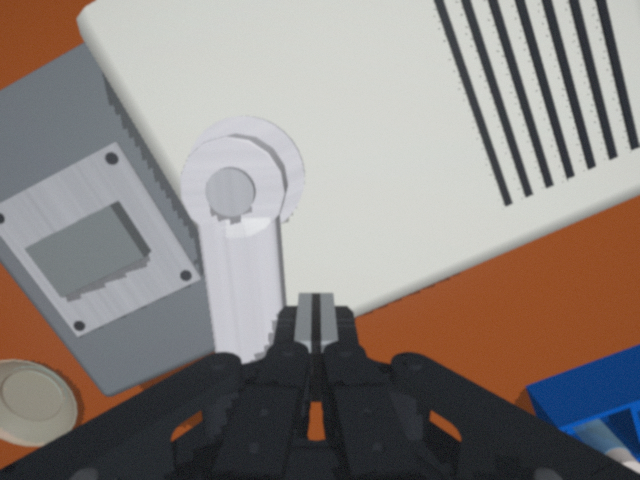

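The finger is on the beam's edge and the arm is swinging with it at about 5 N. I'm continuing.

step_arm:
  moves:
    - [-0.0025,-0.005,0,0,0,0.1,0.0]
    - [-0.0025,-0.005,0,0,0,0.1,0.0]
    - [-0.0025,-0.005,0,0,0,0.1,0.0]
    - [-0.0025,-0.005,0,0,0,0.1,0.0]
    - [-0.0025,-0.005,0,0,0,0.1,0.0]
    - [-0.0025,-0.005,0,0,0,0.1,0.0]
    - [-0.0025,-0.005,0,0,0,0.1,0]
    - [-0.0025,-0.005,0,0,0,0.1,0]

```text
time: 12.85
tool_pos: [0.5855, -0.2208, 0.1575]
tool_rot: [0.005, 0.971, 0.24, 0.002]
contact_force: [3.7, -7.5, 1.0]
gripper_width: 0.003
```

step_arm:
  moves:
    - [-0.0025,-0.005,0,0,0,0.1,0]
    - [-0.0025,-0.005,0,0,0,0.1,0]
    - [0,0,0,0,0,0,0]

```text
time: 13.15
tool_pos: [0.5757, -0.2132, 0.1574]
tool_rot: [0.003, 0.99, 0.143, 0.002]
contact_force: [-0.3, -5.3, 3.5]
gripper_width: 0.0
```

```bash
python3 chk.py w13
```

```text
post in tool 0.050792047787340956 -0.029078248952890587 th(tool) 0.11830831978882952 F [-0.57842885 -5.72868096  2.34623005] z 0.15738321056703813 t 13.2 M [-0.85538273  0.05122336  0.03482864]
```

View pics/w13.png

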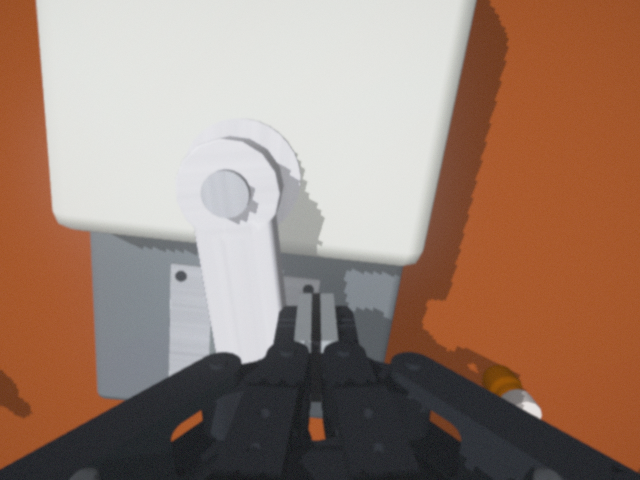

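The arm is nearly over the plate. I'll finish in small steps and watch the force.

step_arm:
  moves:
    - [-0.0015,-0.003,0,0,0,0.06,0]
    - [-0.0015,-0.002,0,0,0,0.05,0]
    - [0,0,0,0,0,0,0]

```text
time: 13.5
tool_pos: [0.5717, -0.2095, 0.1574]
tool_rot: [0.004, 0.996, 0.089, 0.002]
contact_force: [0.7, -6.1, 2.4]
gripper_width: -0.001
```

step_arm:
  moves:
    - [0,-0.001,0,0,0,0,0]
    - [0,-0.001,0,0,0,0,0]
    - [0,0,0,0,0,0,0]

```text
time: 13.8
tool_pos: [0.571, -0.208, 0.1574]
tool_rot: [0.004, 0.996, 0.09, 0.001]
contact_force: [-1.8, -8.1, 2.2]
gripper_width: -0.001
```

step_arm:
  moves:
    - [0,-0.001,0,0,0,0,0]
    - [0,0,0,0,0,0,0]

```text
time: 14.0
tool_pos: [0.5706, -0.2073, 0.1574]
tool_rot: [0.004, 0.996, 0.09, 0.001]
contact_force: [-1.4, -8.2, 2.6]
gripper_width: 0.001
```

step_arm:
  moves:
    - [0,-0.001,0,0,0,0,0]
    - [0,-0.001,0,0,0,0,0]
    - [0,0,0,0,0,0,0]

```text
time: 14.3
tool_pos: [0.5698, -0.2056, 0.1574]
tool_rot: [0.004, 0.996, 0.09, 0.0]
contact_force: [-3.6, -9.1, 3.4]
gripper_width: -0.002
```

step_arm:
  moves:
    - [0,-0.001,0,0,0,0,0]
    - [0,0,0,0,0,0,0]

```text
time: 14.5
tool_pos: [0.5694, -0.2048, 0.1574]
tool_rot: [0.004, 0.996, 0.089, 0.0]
contact_force: [-5.1, -10.1, 3.5]
gripper_width: 0.003
```

```bash
python3 chk.py w14
```

```text
post in tool 0.0519643473899027 -0.025118442366527688 th(tool) 0.008252493646606712 F [-4.31765805 -9.53522648  3.0781382 ] z 0.15736668185719732 t 14.55 M [-1.62637078  0.72442948  0.04448545]
```

View pics/w14.png

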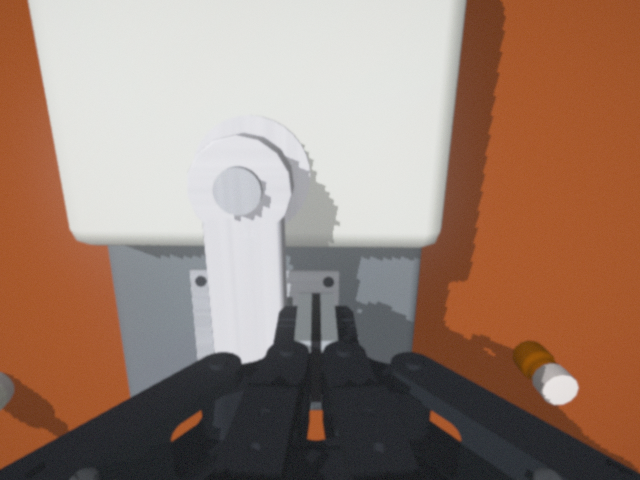

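step_arm:
  moves:
    - [0,-0.001,0,0,0,0,0]
    - [0,-0.001,0,0,0,0,0]
    - [0,0,0,0,0,0,0]

```text
time: 14.85
tool_pos: [0.569, -0.2037, 0.1574]
tool_rot: [0.006, 0.996, 0.089, -0.0]
contact_force: [-4.7, -13.1, 3.2]
gripper_width: 0.0
```

step_arm:
  moves:
    - [0,-0.001,0,0,0,0,0]
    - [0,0,0,0,0,0,0]

```text
time: 15.05
tool_pos: [0.569, -0.2037, 0.1574]
tool_rot: [0.006, 0.996, 0.089, 0.0]
contact_force: [-3.8, -15.2, 2.8]
gripper_width: -0.001
```

step_arm:
  moves:
    - [0,-0.001,0,0,0,0,0]
    - [0,0,0,0,0,0,0]

```text
time: 15.25
tool_pos: [0.5689, -0.2036, 0.1575]
tool_rot: [0.007, 0.996, 0.089, 0.0]
contact_force: [-3.8, -18.2, 1.5]
gripper_width: 0.001
```

The TCP has stopped while the force climbs, so the arm is on its stop. I'm backing off, lifting clear and looking.

step_arm:
  moves:
    - [0,-0.001,0,0,0,0,0]
    - [0,0,0,0,0,0,0]
    - [0,0.01,0,0,0,0,0]
    - [0,0.015,0,0,0,0,0]
    - [0,0,0,0,0,0,0]
    - [0,0,-0.03,0,0,0,0]
    - [0,0,-0.045,0,0,0,0]
    - [0,0,-0.045,0,0,0,0.02]

```text
time: 16.05
tool_pos: [0.5726, -0.2195, 0.2745]
tool_rot: [-0.001, 0.996, 0.09, -0.001]
contact_force: [0.4, -0.0, 0.3]
gripper_width: 0.156
```

```bash
python3 - <<'E'
from arc import *
p,d=grab_frame('wrist');save('w15',p)
ci=camera_info('top');p,d=grab_frame('top');save('top15',cv2.resize(p[160:300,340:480],None,fx=4,fy=4,interpolation=cv2.INTER_CUBIC))
print(state()['tool_pos'],state()['contact_force'],yaw())
for q in ('knob','press_arm'):
  for r in cut_out('top',q)[:2]:
    print(q,r['conf'],r['point'],onz(ci,[r['point']],.215 if q=='knob' else .166)[0])
E
```

```text
[ 0.57631863 -0.22140972  0.28366469] [ 0.35547213 -0.48560636  1.64689541] 0.18055926370042466
knob 0.55 [407.0, 247.7] [ 0.52436911 -0.17225597  0.215     ]
knob 0.31 [303.9, 317.5] [0.3863111  0.03668941 0.215     ]
press_arm 0.64 [397.7, 250.4] [ 0.52132797 -0.16045118  0.166     ]
press_arm 0.63 [405.8, 220.2] [ 0.58524721 -0.17892731  0.166     ]
```

View pics/w15.png

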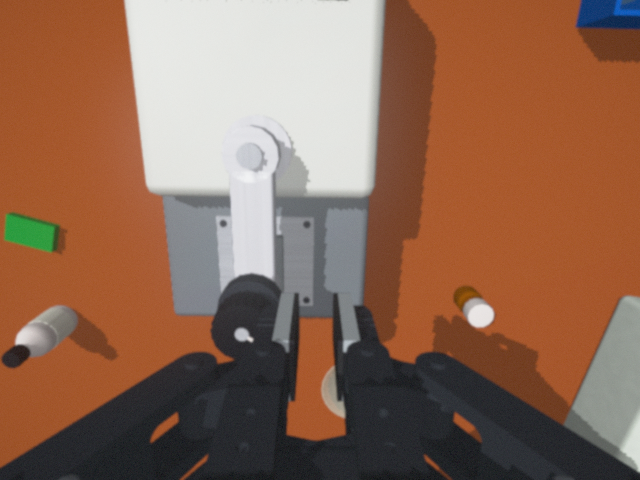

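View pics/top15.png

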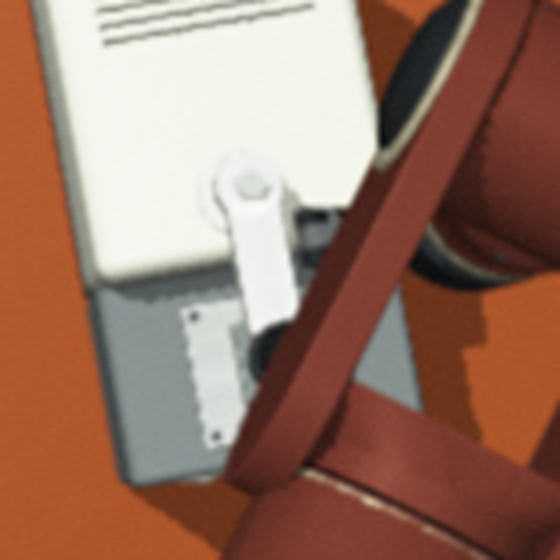

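The beam lies straight over the plate, with the knob at (243,330) in the wrist view. I'll wind the wrist back anticlockwise so there is room for clockwise strokes with the camera on the tab's side.

step_arm:
  moves:
    - [0,0,0,0,0,-0.145,0.06]
    - [0,0,0,0,0,-0.145,0.06]
    - [0,0,0,0,0,-0.145,0.06]
    - [0,0,0,0,0,-0.145,0.06]
    - [0,0,0,0,0,-0.145,0.06]
    - [0,0,0,0,0,-0.145,0.06]
    - [0,0,0,0,0,-0.145,0.06]
    - [0,0,0,0,0,-0.145,0.06]

```text
time: 17.05
tool_pos: [0.5722, -0.2196, 0.2714]
tool_rot: [-0.002, 0.782, 0.623, -0.001]
contact_force: [-0.1, -0.2, -0.1]
gripper_width: 0.7
```

step_arm:
  moves:
    - [0,0,0,0,0,-0.145,0.06]
    - [0,0,0,0,0,-0.145,0.06]
    - [0,0,0,0,0,-0.145,0.06]
    - [0,0,0,0,0,-0.145,0.06]
    - [0,0,0,0,0,-0.145,0.06]
    - [0,0,0,0,0,-0.145,0.06]
    - [0,0,0,0,0,-0.145,0.06]
    - [0,0,0,0,0,-0.145,0.06]

```text
time: 17.85
tool_pos: [0.5722, -0.2195, 0.2713]
tool_rot: [-0.002, 0.312, 0.95, 0.001]
contact_force: [-0.2, 0.7, -0.2]
gripper_width: 0.703
```

step_arm:
  moves:
    - [0,0,0,0,0,-0.145,0.06]
    - [0,0,0,0,0,-0.145,0.06]
    - [0,0,0,0,0,-0.145,0.06]
    - [0,0,0,0,0,-0.145,0.06]
    - [0,0,0,0,0,-0.145,0.06]
    - [0,0,0,0,0,-0.145,0.06]
    - [0,0,0,0,0,0,0.06]

```text
time: 18.55
tool_pos: [0.5723, -0.2196, 0.2716]
tool_rot: [-0.002, -0.114, 0.993, 0.001]
contact_force: [-0.3, -0.2, 1.3]
gripper_width: 0.705
```

```bash
python3 - <<'E'
from arc import *
s=state();print(s['tool_pos'],yaw(),s['joint_pos'][[0,5]],s['time'])
plan([.5225-.04,-.187-.007,.27],yaw(),.06)
E
```

```text
[ 0.57228727 -0.21963411  0.27159004] -2.9133180175955293 [-0.48789361 -2.28696554] 18.55
pos [ 0.5723 -0.2196  0.2716] yaw -2.913 rv [ 0.003 -0.003 -0.   ] dp [-0.0898  0.0256 -0.0016] j6 -2.29 t 18.55 k 3
[0.0272, 0.0151, 0.0007, 0.001, -0.0011, -0.0, 0.06],
[0.0272, 0.0151, 0.0006, 0.001, -0.0011, -0.0, 0.06],
[0.0272, 0.0151, 0.0006, 0.001, -0.0011, -0.0, 0.06],
```

step_arm:
  moves:
    - [0.027,0.015,0,0,0,0,0.06]
    - [0.027,0.015,0,0,0,0,0.06]
    - [0.027,0.015,0,0,0,0,0.06]
    - [0,0,0,0,0,0,0.06]
    - [0,0,0,0,0,0,0.06]

```text
time: 19.05
tool_pos: [0.4837, -0.1946, 0.2734]
tool_rot: [-0.0, -0.113, 0.994, 0.0]
contact_force: [-0.7, 0.4, 0.3]
gripper_width: 0.704
```

```bash
python3 - <<'E'
from arc import *
ci=camera_info('wrist');p,d=grab_frame('wrist');save('w16',p);np.save('w16.npy',d)
for q in ('knob','press_arm','tab'):
  for r in cut_out('wrist',q)[:1]:
    m=r['mask'];w=atd(ci,np.argwhere(m)[:,::-1],d[m]); top=w[w[:,2]>np.percentile(w[:,2],95)-.004]
    print(q,round(r['conf'],2),r['point'],m.sum(),np.round(np.percentile(w[:,2],[5,50,90,98]),4),'top ctr',np.round((top.min(0)+top.max(0))/2,4))
print(state()['tool_pos'])
E
```

```text
knob 0.72 [318.2, 271.3] 148 [0.1689 0.1842 0.186  0.1866] top ctr [ 0.5012 -0.1897  0.1848]
press_arm 0.8 [311.3, 333.0] 7903 [0.1631 0.1893 0.2167 0.2173] top ctr [ 0.4746 -0.19    0.3143]
tab 0.63 [318.6, 272.1] 118 [0.1804 0.1843 0.186  0.1866] top ctr [ 0.5008 -0.1898  0.1846]
[ 0.48463916 -0.19505861  0.2740047 ]
```

View pics/w16.png

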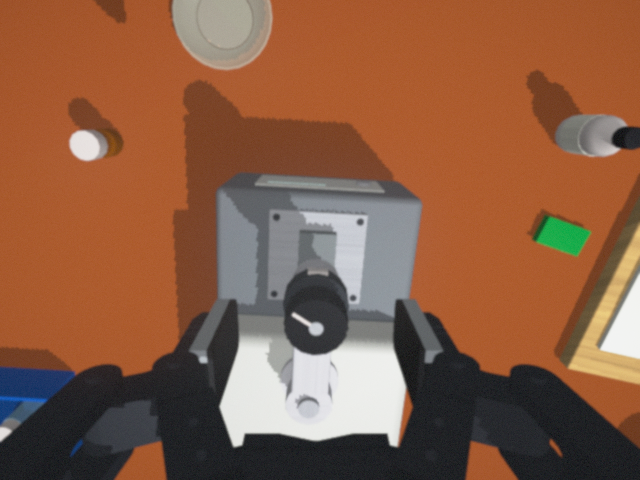

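The tab, flush, is visible at (318,272), the knob top with its pointer hub at (316,328), and the arm lies along the spectrometer's axis. Next, the knob's centre.

```bash
python3 - <<'E'
from arc import *
ci=camera_info('wrist');d=np.load('w16.npy')
v,u=np.mgrid[250:370,270:360]; uv=np.c_[u.ravel(),v.ravel()]; w=atd(ci,uv,d[v,u].ravel())
k=(w[:,2]>.208)&(w[:,2]<.22)&(np.hypot(w[:,0]-.5229,w[:,1]+.186)<.03); t=w[k]
c,r=cv2.minEnclosingCircle(t[:,:2].astype(np.float32)); print(c,r,np.median(t[:,2]),np.percentile(t[:,2],[2,98]))
print('hub',onz(ci,[(316,328)],.217))
plan([.523,-.186,.25],-2.26,.06,n=5)
E
```

```text
(0.5226068496704102, -0.18657256662845612) 0.01881582662463188 0.21677092837248033 [0.20940409 0.21815274]
hub [[ 0.52254632 -0.18631876  0.217     ]]
pos [ 0.4846 -0.1951  0.274 ] yaw -2.914 rv [ 0.001 -0.    -0.654] dp [ 0.0384  0.0091 -0.024 ] j6 -2.32 t 19.25 k 5
[-0.0079, 0.0, 0.0048, 0.0001, -0.0, -0.1308, 0.06],
[-0.0078, -0.001, 0.0048, 0.0001, -0.0, -0.1308, 0.06],
[-0.0076, -0.002, 0.0048, 0.0001, -0.0, -0.1308, 0.06],
[-0.0073, -0.003, 0.0048, 0.0001, -0.0, -0.1308, 0.06],
[-0.0068, -0.0039, 0.0048, 0.0001, -0.0, -0.1308, 0.06],
```

step_arm:
  moves:
    - [-0.008,0,0,0,0,-0.131,0.06]
    - [-0.008,-0.001,0.005,0,0,-0.131,0.06]
    - [-0.008,-0.002,0.006,0,0,-0.131,0.06]
    - [-0.007,-0.003,0.006,0,0,-0.131,0.06]
    - [-0.007,-0.004,0.006,0,0,-0.131,0.06]
    - [0,0,0,0,0,0,0.06]
    - [0,0,0,0,0,0,0.06]

```text
time: 19.95
tool_pos: [0.5232, -0.1858, 0.251]
tool_rot: [-0.0, -0.426, 0.905, 0.0]
contact_force: [-0.2, -0.2, 0.9]
gripper_width: 0.701
```

```bash
python3 - <<'E'
from arc import *
plan([.5226,-.1864,.193],-2.26,.06,n=3)
p,d=grab_frame('wrist');save('w17',p)
E
```

```text
pos [ 0.5232 -0.1858  0.251 ] yaw -2.261 rv [ 0.001 -0.    -0.001] dp [-0.0006 -0.0006 -0.058 ] j6 -2.93 t 19.95 k 3
[0.0003, -0.0, 0.0193, 0.0003, -0.0001, -0.0003, 0.06],
[0.0003, 0.0, 0.0193, 0.0003, -0.0001, -0.0003, 0.06],
[0.0003, 0.0, 0.0193, 0.0003, -0.0001, -0.0003, 0.06],
```

View pics/w17.png

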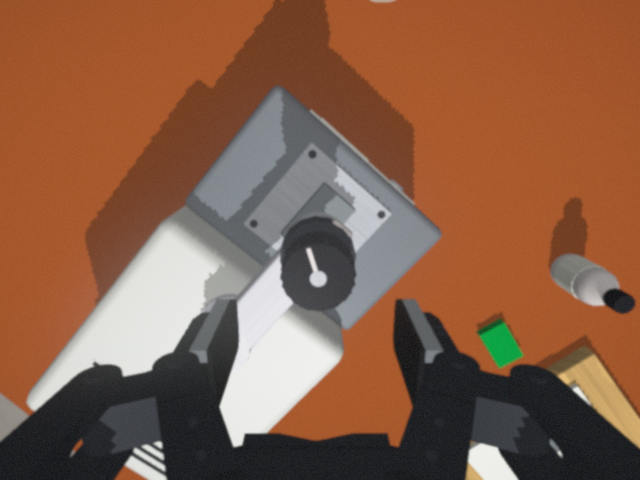

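The knob at (318,265) is centred between the fingers, with the pointer up-left. I'm descending and gripping.

step_arm:
  moves:
    - [0.001,0,0.025,0,0,0,0.06]
    - [0,0,0.022,0,0,0,0.06]
    - [0,0,0.01,0,0,0,0.06]
    - [0,0,0,0,0,0,0.06]
    - [0,0,0,0,0,0,0.025]
    - [0,0,0,0,0,0,0.025]
    - [0,0,0,0,0,0,0.025]
    - [0,0,0,0,0,0,0.025]

```text
time: 20.8
tool_pos: [0.5222, -0.1867, 0.1964]
tool_rot: [-0.0, -0.427, 0.904, -0.0]
contact_force: [-4.9, 1.8, 4.6]
gripper_width: 0.398
```

```bash
cat > k.py <<'E'
from arc import *
import sys
ci=camera_info('wrist');p,d=grab_frame('wrist');save(sys.argv[1],p)
s=state();print('tcp',np.round(s['tool_pos'],4),'yaw',round(yaw(),3),'j6',round(s['joint_pos'][5],3),'F',np.round(s['contact_force'],1),'M',np.round(s['ft_torque'],3),'w',round(s['gripper_width'],3),'t',s['time'],'j6eff',s['joint_efforts'][5])
E
python3 k.py w18
```

```text
tcp [ 0.5222 -0.1868  0.1964] yaw -2.259 j6 -2.931 F [-5.2  0.1  4.1] M [ 0.148  0.714 -0.005] w 0.399 t 20.85 j6eff 0.0380740687251091
```

View pics/w18.png

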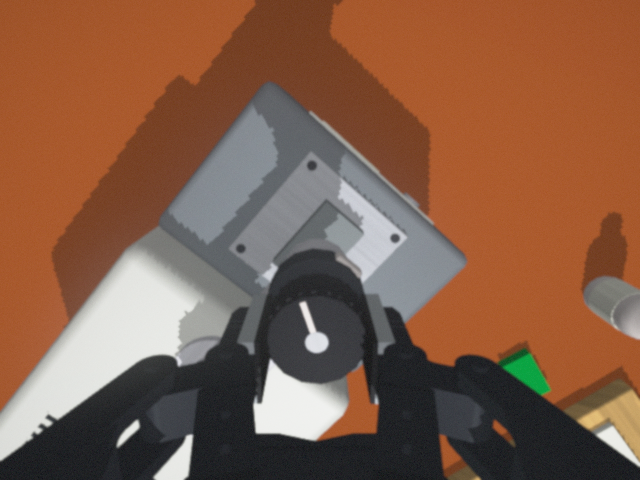

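The knob is gripped, with its hub at (316,342) and the pointer towards (303,303). Turning clockwise, following the sink.

step_arm:
  moves:
    - [0,0,0.0002,0,0,0.14,0.025]
    - [0,0,0.0002,0,0,0.14,0.025]
    - [0,0,0.0002,0,0,0.14,0.025]
    - [0,0,0.0003,0,0,0.14,0.025]

```text
time: 21.25
tool_pos: [0.5222, -0.1867, 0.1955]
tool_rot: [-0.0, -0.158, 0.987, -0.0]
contact_force: [-4.8, 1.6, 3.8]
gripper_width: 0.397
```

```bash
python3 k.py w19
```

```text
tcp [ 0.5221 -0.1867  0.1954] yaw -2.828 j6 -2.361 F [-5.7  1.1  3.7] M [ 0.116  0.754 -0.122] w 0.395 t 21.3 j6eff 0.2969868667423725
```

View pics/w19.png

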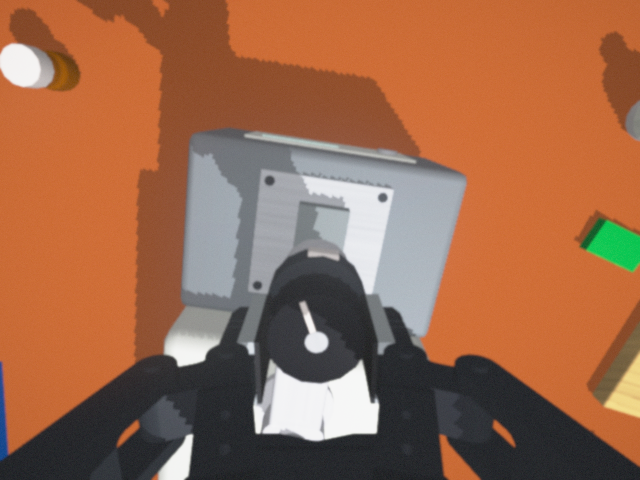

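The pointer keeps its place in the tool frame, so there is no slip. The tab end shows at (322,253), still in. Continuing.

step_arm:
  moves:
    - [0,0,0.0002,0,0,0.14,0.025]
    - [0,0,0.0002,0,0,0.14,0.025]
    - [0,0,0.0002,0,0,0.14,0.025]
    - [0,0,0.0003,0,0,0.14,0.025]
    - [0,0,0.0002,0,0,0.14,0.025]
    - [0,0,0.0002,0,0,0.14,0.025]
    - [0,0,0.0002,0,0,0.14,0.025]
    - [0,0,0.0003,0,0,0.14,0.025]

```text
time: 22.1
tool_pos: [0.5221, -0.1866, 0.1937]
tool_rot: [-0.0, 0.39, 0.921, -0.001]
contact_force: [-4.8, 2.2, 4.6]
gripper_width: 0.398
```

```bash
python3 k.py w20
```

```text
tcp [ 0.5221 -0.1867  0.1937] yaw 2.335 j6 -1.241 F [-4.1  1.2  4.5] M [ 0.083  0.945 -0.218] w 0.398 t 22.15 j6eff 0.2926643192768097
```

step_arm:
  moves:
    - [0,0,0.0002,0,0,0.14,0.025]
    - [0,0,0.0002,0,0,0.14,0.025]
    - [0,0,0.0002,0,0,0.14,0.025]
    - [0,0,0.0003,0,0,0.14,0.025]
    - [0,0,0.0002,0,0,0.14,0.025]
    - [0,0,0.0002,0,0,0.14,0.025]
    - [0,0,0.0002,0,0,0.14,0.025]

```text
time: 22.85
tool_pos: [0.5222, -0.1865, 0.1923]
tool_rot: [0.0, 0.778, 0.629, -0.0]
contact_force: [-3.9, 2.1, 3.7]
gripper_width: 0.398
```

```bash
python3 k.py w21
```

```text
tcp [ 0.5222 -0.1866  0.1922] yaw 1.356 j6 -0.262 F [-4.5  2.   5.9] M [ 0.322  1.077 -0.14 ] w 0.39 t 22.9 j6eff 0.23776483722031116
```

View pics/w21.png

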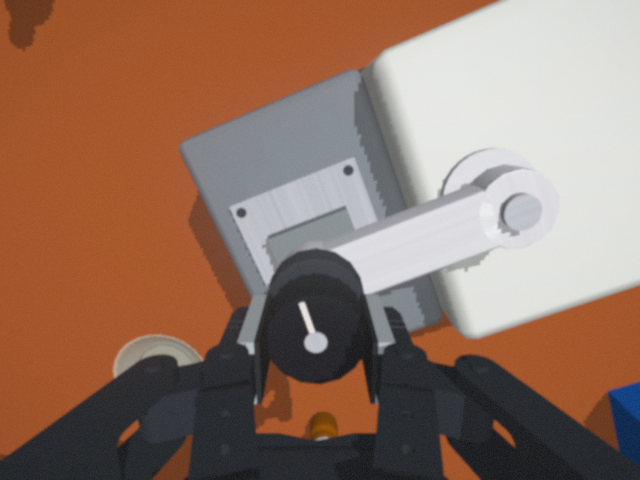

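153° turned, no slip, tab not out. Two more rows bring it to about 169°, then I release and wind back.

step_arm:
  moves:
    - [0,0,0.0002,0,0,0.14,0.025]
    - [0,0,0.0002,0,0,0.14,0.025]
    - [0,0,0,0,0,0,0.025]

```text
time: 23.2
tool_pos: [0.5222, -0.1865, 0.1918]
tool_rot: [-0.0, 0.857, 0.516, -0.0]
contact_force: [-5.4, 2.2, 6.5]
gripper_width: 0.396
```

```bash
python3 k.py w22
```

```text
tcp [ 0.5222 -0.1865  0.1918] yaw 1.086 j6 0.007 F [-4.7  2.9  6.4] M [ 0.391  1.142 -0.172] w 0.399 t 23.25 j6eff -0.060614633839577436
```

step_arm:
  moves:
    - [0,0,0,0,0,0,0.05]
    - [0,0,0,0,0,0,0.055]
    - [0,0,-0.001,0,0,-0.145,0.055]
    - [0,0,-0.001,0,0,-0.145,0.055]
    - [0,0,0,0,0,-0.145,0.055]
    - [0,0,0,0,0,-0.145,0.055]
    - [0,0,0,0,0,-0.145,0.055]
    - [0,0,0,0,0,-0.145,0.055]

```text
time: 24.05
tool_pos: [0.5228, -0.1867, 0.1919]
tool_rot: [0.001, 0.556, 0.831, 0.0]
contact_force: [0.5, -0.4, -1.0]
gripper_width: 0.642
```

step_arm:
  moves:
    - [0,0,0,0,0,-0.145,0.055]
    - [0,0,0,0,0,-0.145,0.055]
    - [0,0,0,0,0,-0.145,0.055]
    - [0,0,0,0,0,-0.145,0.055]
    - [0,0,0,0,0,-0.145,0.055]
    - [0,0,0,0,0,-0.145,0.055]
    - [0,0,0,0,0,-0.145,0.055]
    - [0,0,0,0,0,-0.145,0.055]

```text
time: 24.85
tool_pos: [0.5228, -0.1867, 0.1919]
tool_rot: [0.001, 0.01, 1.0, -0.0]
contact_force: [-1.5, -0.3, 1.0]
gripper_width: 0.644
```

```bash
python3 k.py w23
```

```text
tcp [ 0.5228 -0.1867  0.1919] yaw 3.125 j6 -2.032 F [0.3 0.7 0.5] M [-0.019 -0.037 -0.006] w 0.643 t 24.9 j6eff -0.3686421923339367
```

View pics/w23.png

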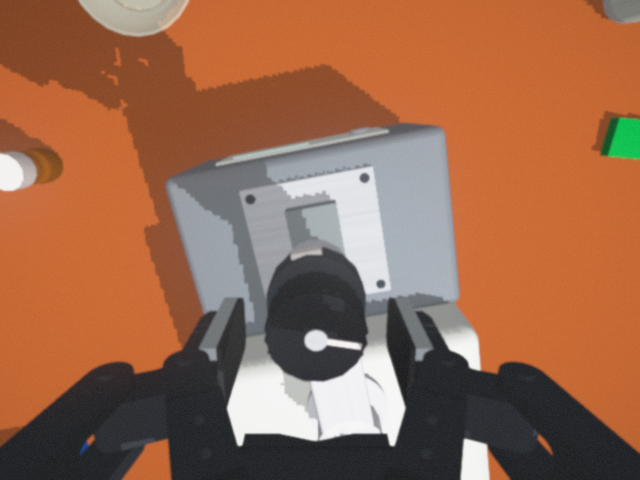

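The pointer now points right towards (360,346), so the knob stayed turned. The tab is in, at (306,252). Winding back the rest and gripping.

step_arm:
  moves:
    - [0,0,0,0,0,-0.145,0.055]
    - [0,0,0,0,0,-0.145,0.055]
    - [0,0,0,0,0,-0.145,0.055]
    - [0,0,0,0,0,-0.145,0.055]
    - [0,0,0,0,0,-0.145,0.055]
    - [0,0,0,0,0,-0.145,0.055]
    - [0,0,0,0,0,-0.06,0.055]
    - [0,0,0,0,0,0,0.025]

```text
time: 25.7
tool_pos: [0.5226, -0.1866, 0.1919]
tool_rot: [0.0, -0.436, 0.9, -0.0]
contact_force: [-0.2, -0.4, 0.0]
gripper_width: 0.495
```

step_arm:
  moves:
    - [0,0,0,0,0,0,0.025]
    - [0,0,0,0,0,0,0.025]
    - [0,0,0,0,0,0,0.025]

```text
time: 26.0
tool_pos: [0.5224, -0.1864, 0.1922]
tool_rot: [0.0, -0.436, 0.9, 0.0]
contact_force: [-2.4, 1.6, 5.2]
gripper_width: 0.403
```

```bash
python3 k.py w24
```

```text
tcp [ 0.5224 -0.1864  0.1922] yaw -2.239 j6 -2.95 F [-2.3  2.   4.3] M [ 0.353  0.5   -0.077] w 0.397 t 26.05 j6eff -0.11090450221672654
```

step_arm:
  moves:
    - [0,0,0.0002,0,0,0.14,0.025]
    - [0,0,0.0002,0,0,0.14,0.025]

```text
time: 26.25
tool_pos: [0.5224, -0.1865, 0.1919]
tool_rot: [0.0, -0.304, 0.953, -0.0]
contact_force: [-2.0, 1.6, 4.5]
gripper_width: 0.395
```

```bash
python3 k.py w25
```

```text
tcp [ 0.5224 -0.1865  0.1918] yaw -2.528 j6 -2.662 F [-1.9  1.4  4.5] M [ 0.293  0.394 -0.136] w 0.397 t 26.3 j6eff 0.24570336565375328
```

View pics/w25.png

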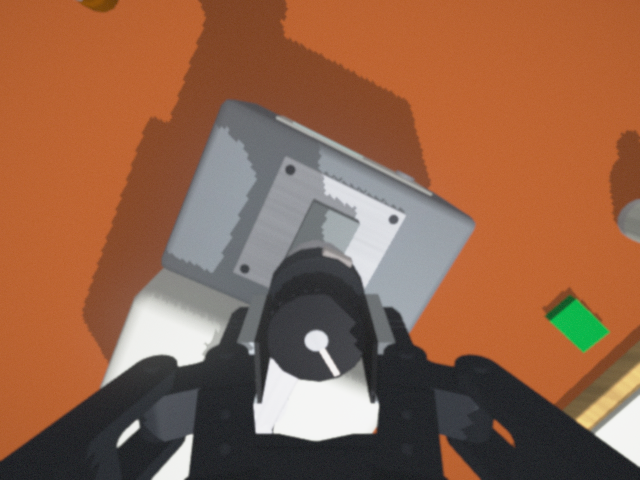

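At about 185° the tab is still in, at (335,255). From here I go in 16° steps with a picture after each (40° margin).

step_arm:
  moves:
    - [0,0,0.0002,0,0,0.14,0.025]
    - [0,0,0.0002,0,0,0.14,0.025]

```text
time: 26.5
tool_pos: [0.5225, -0.1865, 0.1915]
tool_rot: [0.0, -0.169, 0.986, -0.0]
contact_force: [-2.6, 1.0, 4.9]
gripper_width: 0.395
```

```bash
cat > kk.py <<'E'
from arc import *
import sys
exec(open('k.py').read())
a=cv2.resize(p[160:300,240:420],None,fx=3,fy=3); save(sys.argv[1]+'c',a)
for r in cut_out('wrist','tab')[:1]:
    m=r['mask'];w=atd(ci,np.argwhere(m)[:,::-1],d[m]);w=w[np.abs(w[:,2]-.18)<.02]
    rr=np.hypot(w[:,0]-.5226,w[:,1]+.1864); print('tab',round(r['conf'],2),r['point'],m.sum(),'radius pct',np.round(np.percentile(rr,[5,50,95]),4))
E
python3 kk.py w26
```

```text
tcp [ 0.5225 -0.1866  0.1915] yaw -2.805 j6 -2.384 F [-2.7  1.1  4.8] M [ 0.25   0.369 -0.157] w 0.395 t 26.55 j6eff 0.27022465132176876
tab 0.49 [323.8, 254.3] 233 radius pct [0.0216 0.0227 0.0234]
```

View pics/w26c.png

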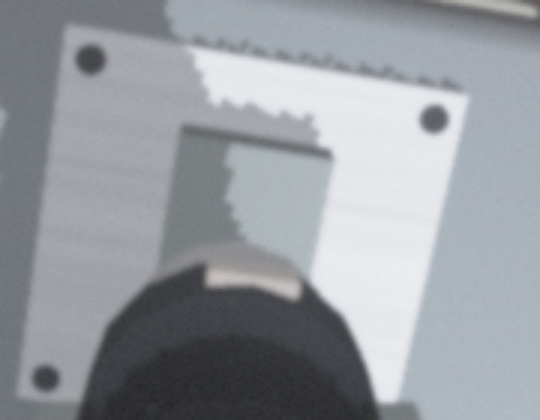

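The tab is in, at radius 22 mm and crop (255,280). The radius from the mask is a good indicator.

step_arm:
  moves:
    - [0,0,0.0002,0,0,0.14,0.025]
    - [0,0,0.0003,0,0,0.14,0.025]

```text
time: 26.8
tool_pos: [0.5225, -0.1866, 0.1911]
tool_rot: [0.0, -0.031, 1.0, -0.0]
contact_force: [-2.8, 0.7, 6.3]
gripper_width: 0.402
```

```bash
python3 kk.py w27
```

```text
tcp [ 0.5226 -0.1866  0.1911] yaw -3.083 j6 -2.106 F [-2.9  1.5  6.2] M [ 0.236  0.514 -0.141] w 0.396 t 26.85 j6eff 0.3481810446828604
tab 0.83 [308.3, 252.1] 280 radius pct [0.0214 0.0227 0.0235]
```

View pics/w27c.png

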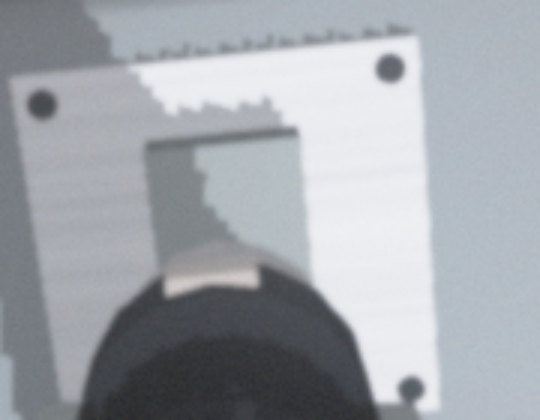

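Still in (crop (212,280)), about 217° in total.

step_arm:
  moves:
    - [0,0,0.0003,0,0,0.14,0.025]
    - [0,0,0.0003,0,0,0.14,0.025]

```text
time: 27.1
tool_pos: [0.5226, -0.1868, 0.1907]
tool_rot: [0.0, 0.108, 0.994, -0.0]
contact_force: [-3.4, 1.2, 6.3]
gripper_width: 0.397
```

```bash
python3 kk.py w28
```

```text
tcp [ 0.5226 -0.1867  0.1907] yaw 2.92 j6 -1.826 F [-3.4  1.   6.1] M [ 0.18   0.561 -0.1  ] w 0.4 t 27.15 j6eff 0.3602932579815388
tab 0.73 [294.6, 256.7] 241 radius pct [0.0216 0.0228 0.0235]
```

View pics/w28c.png

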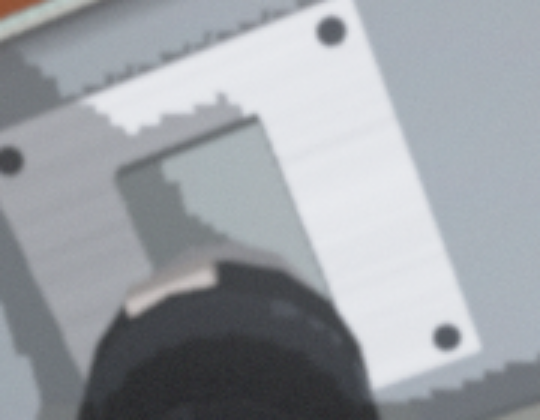

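Still in, about 233°, with the end at crop (170,290).

step_arm:
  moves:
    - [0,0,0.0003,0,0,0.14,0.025]
    - [0,0,0.0003,0,0,0.14,0.025]

```text
time: 27.4
tool_pos: [0.5226, -0.1868, 0.1903]
tool_rot: [0.0, 0.246, 0.969, -0.0]
contact_force: [-3.4, 1.1, 7.5]
gripper_width: 0.4
```

```bash
python3 kk.py w29
```

```text
tcp [ 0.5226 -0.1868  0.1903] yaw 2.64 j6 -1.546 F [-2.9  0.2  5.7] M [ 0.228  0.603 -0.098] w 0.398 t 27.45 j6eff 0.37319473922252655
tab 0.66 [286.6, 261.3] 214 radius pct [0.0215 0.0228 0.0234]
```

View pics/w29c.png

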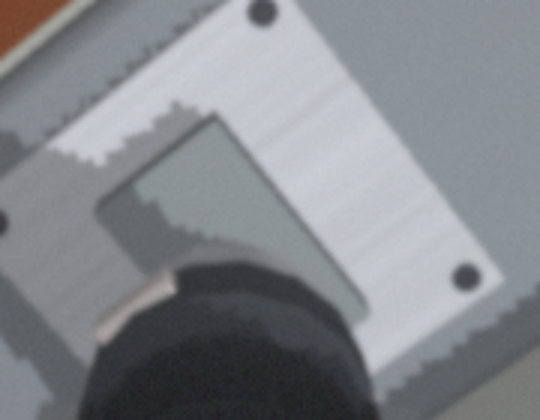

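Still in, about 249°, with the end at crop (135,305). Joint-6 effort is rising.

step_arm:
  moves:
    - [0,0,0.0003,0,0,0.14,0.025]
    - [0,0,0.0003,0,0,0.14,0.025]

```text
time: 27.7
tool_pos: [0.5225, -0.1869, 0.1899]
tool_rot: [0.0, 0.379, 0.925, -0.001]
contact_force: [-3.8, 1.5, 8.2]
gripper_width: 0.401
```

```bash
python3 kk.py w30
```

```text
tcp [ 0.5225 -0.1869  0.1899] yaw 2.36 j6 -1.266 F [-3.8  0.8  8.6] M [ 0.151  0.68  -0.118] w 0.397 t 27.75 j6eff 0.38187051191926
tab 0.6 [274.8, 269.3] 462 radius pct [0.0216 0.0242 0.0267]
```

View pics/w30c.png

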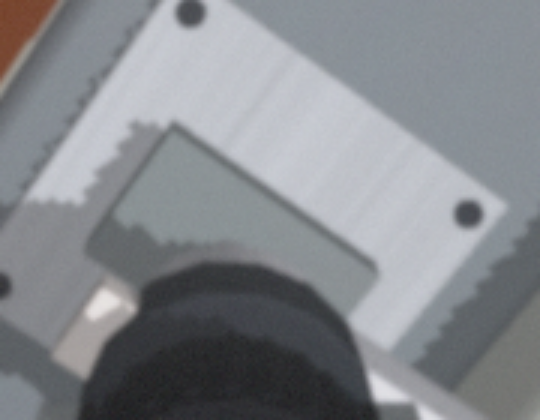

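The tab now stands out at crop (90,330). I've stopped turning, and I'll check again without moving.

```bash
python3 kk.py w31
```

```text
tcp [ 0.5225 -0.1869  0.1899] yaw 2.369 j6 -1.275 F [-4.   1.6  7.6] M [ 0.117  0.667 -0.096] w 0.393 t 27.85 j6eff -0.00024068198399618268
tab 0.75 [269.2, 268.3] 516 radius pct [0.0216 0.0244 0.0268]
```

View pics/w31.png

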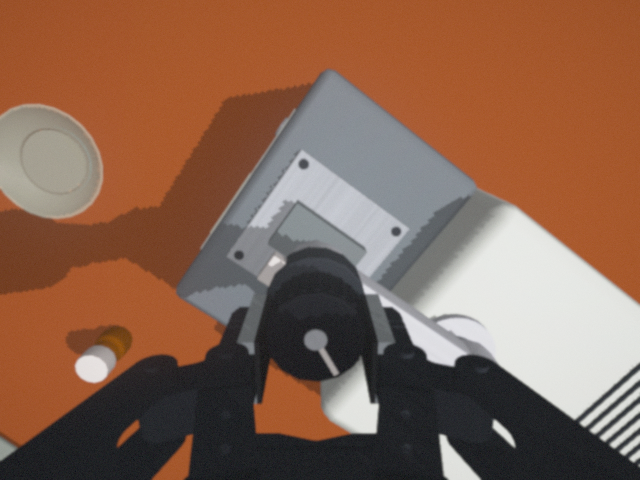

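step_arm:
  moves:
    - [0,0,0,0,0,0,0.045]
    - [0,0,0,0,0,0,0.06]
    - [0,0,0,0,0,0,0.06]
    - [0,0,-0.02,0,0,0,0.06]
    - [0,0,-0.04,0,0,0,0.06]
    - [0.02,0,-0.03,0,0,0,0.06]
    - [0.03,0,0,0,0,0,0.06]
    - [0,0,0,0,0,0,0.06]

```text
time: 28.7
tool_pos: [0.486, -0.1502, 0.2798]
tool_rot: [0.001, 0.378, 0.926, 0.0]
contact_force: [0.1, -0.3, -0.4]
gripper_width: 0.702
```

```bash
python3 kk.py w32; python3 -c "
from h import *
p,d=grab_frame('top');save('top32',cv2.resize(p[160:300,340:480],None,fx=4,fy=4,interpolation=cv2.INTER_CUBIC))"
```

```text
tcp [ 0.4864 -0.1509  0.2789] yaw 2.367 j6 -1.243 F [ 0.3  0.2 -0.3] M [ 0.012 -0.033 -0.007] w 0.704 t 28.75 j6eff 0.01705742091871798
tab 0.71 [328.0, 324.1] 7149 radius pct [0.0169 0.0323 0.0745]
```

View pics/w32.png

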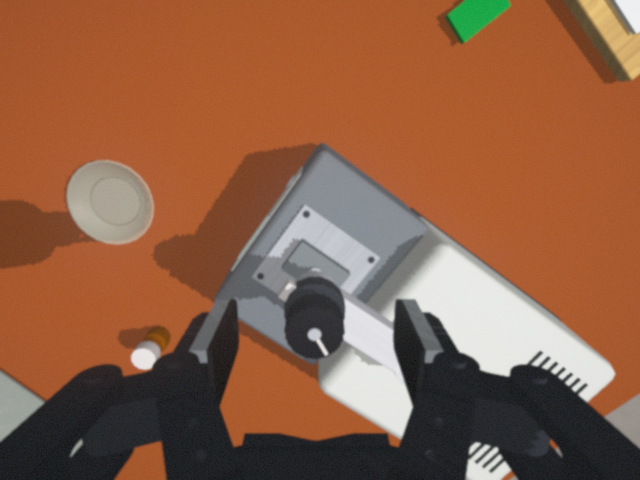

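View pics/w32c.png

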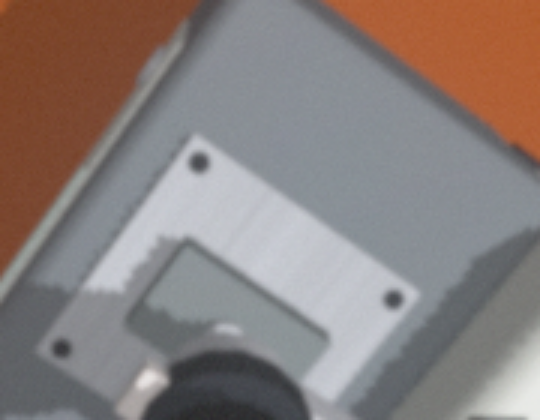

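View pics/top32.png

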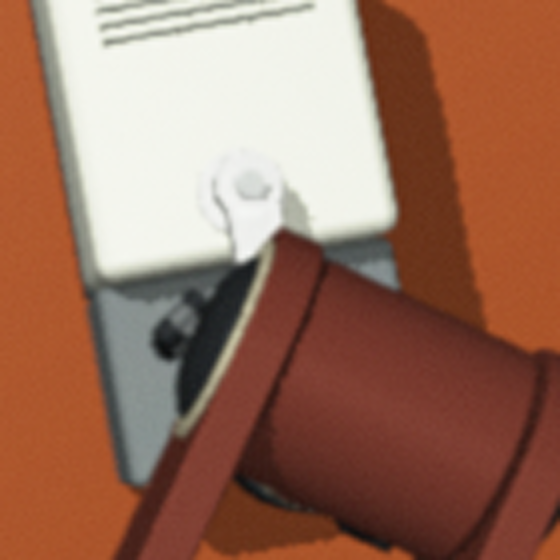

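The hand is clear. The tab seems to protrude at wrist (290,289), and I'd like a direct comparison from the earlier straight-on pose.

```bash
python3 -c "
from h import *
plan([.4846,-.195,.274],-2.914,.06)"
```

```text
pos [ 0.4867 -0.1515  0.2779] yaw 2.365 rv [-0.000e+00 -1.000e-03 -1.004e+00] dp [-0.0021 -0.0435 -0.0039] j6 -1.24 t 28.85 k 8
[-0.0036, -0.0041, 0.0005, -0.0, -0.0001, -0.1255, 0.06],
[-0.0031, -0.0045, 0.0005, -0.0, -0.0001, -0.1255, 0.06],
[-0.0025, -0.0048, 0.0005, -0.0, -0.0001, -0.1255, 0.06],
[-0.0019, -0.0051, 0.0005, -0.0, -0.0001, -0.1255, 0.06],
[-0.0012, -0.0053, 0.0005, -0.0, -0.0001, -0.1255, 0.06],
[-0.0005, -0.0054, 0.0005, -0.0, -0.0001, -0.1255, 0.06],
[0.0001, -0.0054, 0.0005, -0.0, -0.0001, -0.1255, 0.06],
[0.0008, -0.0054, 0.0005, -0.0, -0.0001, -0.1255, 0.06],
```

step_arm:
  moves:
    - [-0.004,-0.004,0,0,0,-0.126,0.06]
    - [-0.003,-0.004,0,0,0,-0.126,0.06]
    - [-0.003,-0.005,0,0,0,-0.126,0.06]
    - [-0.002,-0.005,0,0,0,-0.126,0.06]
    - [-0.001,-0.005,0,0,0,-0.126,0.06]
    - [0,-0.005,0,0,0,-0.126,0.06]
    - [0,-0.006,0,0,0,-0.126,0.06]
    - [0.001,-0.006,0,0,0,-0.126,0.06]

```text
time: 29.65
tool_pos: [0.4853, -0.1962, 0.2773]
tool_rot: [-0.001, -0.118, 0.993, 0.001]
contact_force: [-0.3, -0.5, -0.3]
gripper_width: 0.706
```

step_arm:
  moves:
    - [0,0,0,0,0,0,0.06]
    - [0,0,0,0,0,0,0.06]

```text
time: 29.85
tool_pos: [0.4851, -0.1957, 0.2777]
tool_rot: [-0.001, -0.114, 0.993, 0.0]
contact_force: [0.4, -1.0, -0.0]
gripper_width: 0.7
```

```bash
python3 kk.py w33; python3 - <<'E'
from arc import *
a=cv2.imread('pics/w16.png')[190:360,240:400];b=cv2.imread('pics/w33.png')[190:360,240:400]
cv2.imwrite('pics/cmp.png',cv2.resize(np.hstack([a,b]),None,fx=2.4,fy=2.4))
ci=camera_info('wrist')
k=PK=np.array([.5226,-.1866]); u=np.array([np.cos(PHI0),np.sin(PHI0)])
for r in (.022,.034): print(r,proj(ci,[[*(k+r*u),.1835-.007]]))
E
```

```text
tcp [ 0.4852 -0.1955  0.2779] yaw -2.913 j6 -2.325 F [ 0.8 -0.9 -0.6] M [0.028 0.03  0.007] w 0.705 t 29.9 j6eff 0.003867820923915133
tab 0.6 [318.8, 260.5] 221 radius pct [0.0216 0.0249 0.0269]
0.022 [[318.00184714 262.57071371]]
0.034 [[319.14059858 245.15631037]]
```

View pics/cmp.png

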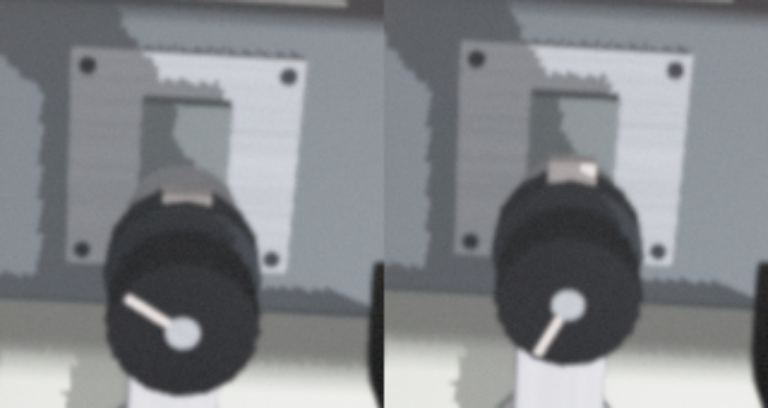

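Left is before, right is now. The knob and collar have sunk and turned, and the tab is out. But its end measures only about 27 mm from the axis, where 34 mm is expected. I'll measure more carefully from nearer before deciding anything.

```bash
python3 - <<'E'
from arc import *
ci=camera_info('wrist');p,d=grab_frame('wrist')
k=np.array([.5226,-.1866])
for c in (316,319,322):
  uv=np.array([(c,r) for r in range(236,300,2)]); w=atd(ci,uv,d[uv[:,1],uv[:,0]])
  print(c,[(int(a[1]),round(float(np.hypot(*(q[:2]-k)))*1000,1),round(float(q[2])*1000,1),int(p[a[1],a[0]].mean())) for a,q in zip(uv,w)])
E
```

```text
316 [(236, 20.6, 112.7, 148), (238, 18.8, 112.4, 147), (240, 16.8, 111.2, 148), (242, 15.7, 113.1, 147), (244, 13.8, 112.7, 146), (246, 12.3, 113.1, 145), (248, 10.1, 111.8, 125), (250, 8.5, 112.2, 115), (252, 7.1, 113.2, 105), (254, 6.7, 116.9, 116), (256, 26.2, 175.5, 134), (258, 25.4, 177.2, 158), (260, 24.4, 178.4, 163), (262, 22.8, 177.7, 164), (264, 21.8, 178.8, 132), (266, 21.4, 181.3, 70), (268, 20.8, 183.1, 63), (270, 19.1, 182.3, 64), (272, 17.8, 182.6, 62), (274, 16.3, 182.3, 56), (276, 19.0, 192.0, 54), (278, 19.3, 195.9, 53), (280, 19.0, 198.3, 49), (282, 19.1, 201.4, 50), (284, 18.3, 202.7, 48), (286, 19.0, 207.0, 51), (288, 18.0, 207.6, 51), (290, 17.3, 208.8, 57), (292, 15.8, 208.4, 62), (294, 15.3, 210.0, 58), (296, 13.4, 208.7, 62), (298, 12.6, 209.7, 57)]
319 [(236, 21.2, 114.2, 149), (238, 19.0, 112.3, 151), (240, 17.8, 113.8, 150), (242, 15.3, 111.4, 148), (244, 13.9, 112.3, 150), (246, 12.5, 113.1, 148), (248, 10.9, 113.1, 148), (250, 9.2, 113.3, 147), (252, 7.4, 112.7, 132), (254, 6.1, 113.4, 125), (256, 26.2, 175.4, 133), (258, 25.8, 178.2, 163), (260, 25.0, 1
[... 554 characters left out ...]
, 16.4, 113.1, 148), (244, 14.7, 112.8, 152), (246, 13.2, 113.1, 151), (248, 11.6, 112.8, 151), (250, 9.6, 111.3, 149), (252, 8.7, 113.0, 148), (254, 7.1, 112.3, 135), (256, 26.9, 176.8, 140), (258, 25.8, 177.6, 209), (260, 25.1, 179.3, 218), (262, 23.4, 178.4, 176), (264, 22.3, 179.1, 157), (266, 20.6, 178.2, 94), (268, 20.7, 182.1, 67), (270, 18.9, 180.9, 64), (272, 18.0, 181.9, 61), (274, 16.5, 181.5, 62), (276, 15.3, 182.0, 57), (278, 19.1, 194.5, 51), (280, 18.7, 196.9, 50), (282, 19.0, 200.4, 54), (284, 18.6, 202.5, 48), (286, 18.7, 205.8, 55), (288, 18.4, 207.8, 52), (290, 17.5, 208.6, 59), (292, 16.4, 208.8, 57), (294, 15.9, 210.5, 59), (296, 13.6, 208.2, 62), (298, 12.4, 208.2, 61)]
```

Depth and pixels agree: the tab end is at about 26.5 mm, so it has moved only about 4.5 mm and stays there. That isn't the full 12 mm spring, and more than 9 mm is needed. The joint-6 effort rise (0.29 to 0.38) also suggests just under 60 N. Even if the trip had come right after the 249° picture, about 24° more would be safe. So I'll regrip and go on in about 6° steps, looking after each.

```bash
python3 - <<'E'
from arc import *
plan([.5226,-.1866,.24],yaw(),.06,n=2)
plan([.5226,-.1866,.19],yaw(),.06,n=1)
E
```

```text
pos [ 0.4852 -0.1953  0.2783] yaw -2.911 rv [ 0. -0. -0.] dp [ 0.0374  0.0087 -0.0383] j6 -2.33 t 30.0 k 2
[-0.0192, -0.0001, 0.0191, 0.0002, -0.0002, -0.0, 0.06],
[-0.0192, -0.0, 0.0191, 0.0002, -0.0002, -0.0, 0.06],
pos [ 0.4852 -0.1953  0.2783] yaw -2.911 rv [ 0. -0. -0.] dp [ 0.0374  0.0087 -0.0883] j6 -2.33 t 30.0 k 1
[-0.0385, -0.0001, 0.0883, 0.0005, -0.0004, -0.0, 0.06],
```

step_arm:
  moves:
    - [-0.02,0,0.01,0,0,0,0.06]
    - [-0.0185,0,0.025,0,0,0,0.06]
    - [0,0,0.025,0,0,0,0.06]
    - [0,0,0.018,0,0,0,0.06]
    - [0,0,0.009,0,0,0,0.06]
    - [0,0,0,0,0,0,0.06]

```text
time: 30.6
tool_pos: [0.5218, -0.1861, 0.19]
tool_rot: [-0.001, -0.115, 0.993, 0.001]
contact_force: [0.0, 0.1, 0.4]
gripper_width: 0.701
```

step_arm:
  moves:
    - [0,0,0,0,0,0,0.025]
    - [0,0,0,0,0,0,0.025]
    - [0,0,0,0,0,0,0.025]
    - [0,0,0,0,0,0,0.025]

```text
time: 31.0
tool_pos: [0.5232, -0.1866, 0.1937]
tool_rot: [0.001, -0.115, 0.993, -0.0]
contact_force: [-2.5, 2.1, 5.9]
gripper_width: 0.396
```

```bash
python3 kk.py w34
```

```text
tcp [ 0.5232 -0.1865  0.1937] yaw -2.91 j6 -2.279 F [-1.9  2.2  5.8] M [0.539 0.367 0.002] w 0.394 t 31.05 j6eff -0.0052538616000674665
tab 0.56 [321.1, 242.6] 610 radius pct [0.0218 0.0256 0.0282]
```

View pics/w34.png

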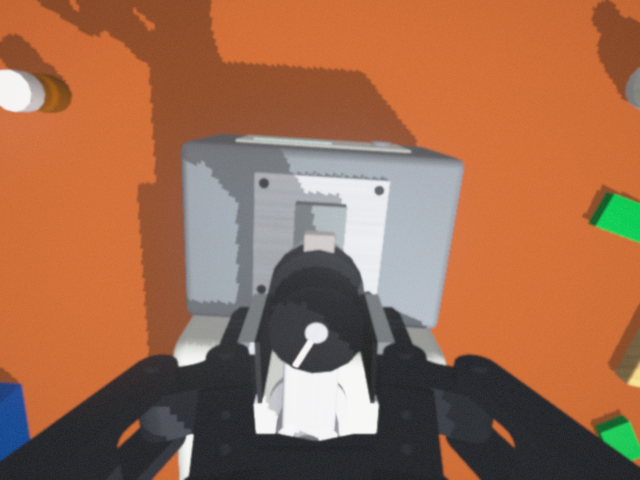

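Regripped, with the tab at (320,242) facing the camera and the pointer unslipped at (303,352). First small step.

step_arm:
  moves:
    - [0,0,0.0002,0,0,0.1,0.025]
    - [0,0,0,0,0,0,0.025]

```text
time: 31.3
tool_pos: [0.5232, -0.1866, 0.1936]
tool_rot: [0.001, -0.065, 0.998, -0.0]
contact_force: [-2.0, 2.8, 6.1]
gripper_width: 0.389
```

```bash
python3 kk.py w35
```

```text
tcp [ 0.5232 -0.1867  0.1936] yaw -3.011 j6 -2.179 F [-1.7  3.5  6.6] M [ 0.536  0.368 -0.126] w 0.393 t 31.35 j6eff -0.03243240527808666
tab 0.81 [312.3, 236.4] 1028 radius pct [0.0224 0.0289 0.0348]
```

View pics/w35.png

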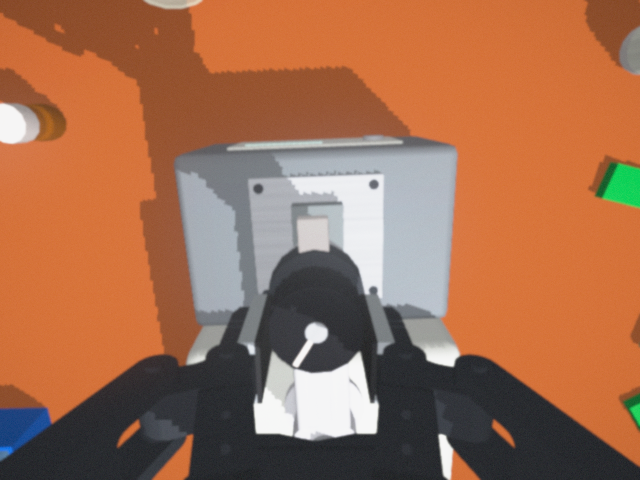

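The tab has now sprung fully out: its end is at (312,217) and the mask radius reaches 34.8 mm, matching the expected 34 mm. I'm stopping, letting go and retreating.

step_arm:
  moves:
    - [0,0,0,0,0,0,0.045]
    - [0,0,0,0,0,0,0.06]
    - [0,0,0,0,0,0,0.06]
    - [0,0,-0.02,0,0,0,0.06]
    - [0,0,-0.04,0,0,0,0.06]
    - [0.02,0,-0.03,0,0,0,0.06]
    - [0.03,0,0,0,0,0,0.06]
    - [0,0,0,0,0,0,0.06]

```text
time: 32.2
tool_pos: [0.4718, -0.1938, 0.2829]
tool_rot: [0.001, -0.065, 0.998, -0.001]
contact_force: [0.5, -0.3, -0.1]
gripper_width: 0.703
```

```bash
python3 kk.py w36; python3 - <<'E'
from arc import *
ci=camera_info('wrist');p,d=grab_frame('wrist')
k=np.array([.5226,-.1866])
v,u=np.mgrid[230:420,250:390]; w=atd(ci,np.c_[u.ravel(),v.ravel()],d[v,u].ravel())
t=w[(w[:,2]>.204)&(w[:,2]<.215)&(np.hypot(*(w[:,:2]-k).T)<.03)]
c,r=cv2.minEnclosingCircle(t[:,:2].astype(np.float32)); c=np.array(c); a=np.arctan2(*(c-P)[::-1]); print('knob',c,r,'arm th',a-PHI0)
E
```

```text
tcp [ 0.4725 -0.1935  0.2818] yaw -3.012 j6 -2.235 F [-0.   0.  -0.9] M [ 0.003  0.004 -0.034] w 0.7 t 32.25 j6eff -0.03929313621483743
tab 0.93 [317.0, 267.7] 415 radius pct [0.0221 0.0291 0.0347]
knob [ 0.5219593  -0.18718152] 0.018808258697390556 arm th 0.00128590369582815
```

View pics/w36.png

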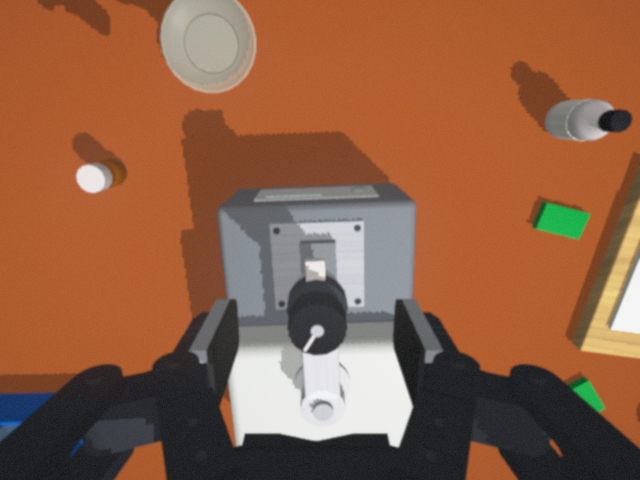

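The tab is out at (317,268) with its end at 34.7 mm. The arm angle measures about 0.001 rad, the plaque is under the foot, and the hand is clear. Handing in.

```bash
python3 -c "
from plant import job_done
print(job_done())"
```

```text
the job is handed in; nothing more can be done
None
```

The job is handed in, at about 32 s on the robot's clock. By my last pictures every condition I could see was met, but no verdict came back and I had no direct reading of the clamping force.

**What I did**
- I took the grey plaque off the tile and laid it on the crystal, centred to within about 2 mm by camera, touching down with about 4.5 N.
- I swung the press arm in until it stopped moving while the push force climbed to about 18 N.
- I turned the knob clockwise about 270° in three grips, taking pictures as it neared the trip, and let go as soon as the tab was fully out.

**Last checks**
- **Tab:** its end is about 34.7 mm from the screw's axis, against 34 mm expected when out.
- **Press arm:** its angle measures about 0.001 rad from the stop.
- **Hand:** it is open and clear, with no contact force. I saw nothing disturbed among the other things.

**One disagreement:** at about 265° the tab came out only some 4.5 mm and stayed there, with its end about 26.5 mm from the axis. Two further looks confirmed it was not the full spring. I let go, looked straight at it, regripped and turned about 6° more, and it then sprang fully out. That is well inside the 40° margin, so I expect the clamping force to be just above 60 N. I inferred that from the tab and the angle turned.

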